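# Unlatch the mould box and close the whistle mould in its frame

### The job

The upper half of the plaster whistle mould is shut in the wooden box: press its sprung hook down through the narrow gap of the steel guard so that the lid pops up, and swing the lid right back so that it stays open. Then lay the loose lower half, bird hollow upwards, in the middle of the iron frame, lengthwise between the two cheeks, and only then set the upper half from the box on it, same way up, centred and flush. Walls and cheeks leave finger room on different sides of it, so put it down on the slate and take it the other way; set the halves down gently, never drop them, and leave the other things alone.

Things in the scene. Friction and masses are not known exactly. Their poses are not given: they have to be found in the camera images.
- box: Wooden box fixed to the slate, 114 (its x) by 162 (y) by 48 mm high without lid; walls, floor 6 mm. Origin: centre of underside; latch on its -x front; z up. A divider 40 mm high along y parts it: the front compartment, x -51 to +1 mm, is 52 mm wide, 150 mm long along y and holds the upper mould half; the rear one, x +7 to +51, holds only corks and the spring pin.
- lid (a joint): Angle of the wooden lid (114 by 162 by 8 mm, 110 g): 0 shut, grows as it opens upward, stop at 1.9. The hook holds it at 0. Once freed, a spring pin lifts it to about 0.7, where it waits; below about 1.55 it falls back onto the pin, beyond that its weight carries it to the stop and it stays. No handle: push its front edge up and back.
- lid_front (a point): Middle of the lid's front edge (half way through its thickness), 114 mm from the hinge. Moves with the lid.
- lid_hinge (a point): Middle of the lid's hinge axis, on the lid's underside: box x +57 mm, y 0, 48 mm above the slate. The axis runs along the box's y.
- hook (a joint): Angle of the sprung steel hook, a bell crank pivoted along box y at box x -65 mm, 30 mm above the slate: 0 at rest, to 0.45 as its pad is pressed down. Its nose lies 6 mm over the lid's front edge (top 62 mm above the slate) and draws back clear at about 0.25 (pad 10 mm down, 6 N); fully down is 16 mm, 9 N. It springs back when let go; the freed lid stays up.
- hook_pad (a point): Top centre of the hook's flat pad (50 mm along box x, 30 along y), at box x -102, y 0, at rest 46 mm above the slate, in the gap of a fixed steel guard open to the top. Guard: 60 mm high, two cheeks 6 mm thick, 34 mm apart along y, front plate at box x -119 to -125. From pad centre: 17 mm to each cheek and to the plate, about 20 mm to the pressed hook's arm on the lid side.
- frame: Cast-iron mould frame fixed to the slate: bed 70 (its x) by 112 (y) mm, 8 mm thick, with an upright cheek at each y end, 12 mm thick, 50 mm wide along x; inner faces 70 mm apart, tops 68 mm above the slate (6 mm above the closed mould). Open on both x sides. Origin: centre of underside.
- frame_seat (a point): Centre of the top of the frame's bed, 8 mm above the slate, axes as the frame's. (Room to put things down: the slate around x 0.46, y 0.02 is always bare at the start, 45 mm in every direction.)
- lower_half: Lower half of the mould, white plaster block 44 (its x) by 60 (its y) by 28 mm high, about 120 g, with a dark bird-shaped hollow in its flat top; loose on the slate. Origin: centre of its underside. Either way round will do in the frame.
- upper_half: Upper mould half, white plaster block 44 (its x) by 60 (y) by 26 mm high, about 100 g; the top 4 mm are stepped in 4 mm all round, dark line along y on top. Origin: centre of underside. At first on the floor (6 mm up) of the box's front compartment, y along the box's y: about 4 mm beside each long flank, 36 mm or more beyond each end.
- bird_a: Terracotta bird whistle, 75 mm long (x), 34 mm wide, 51 mm high, loose; origin: centre of its underside. Not to be disturbed.
- bird_b: Another such bird whistle. Not to be disturbed.
- boxwood_tool: Boxwood modelling tool lying on the slate, 185 mm long (x), 16 mm wide, 8 mm high, loose; origin near its middle. Not to be disturbed.
- scraper: Tin scraper lying flat, 60 by 80 mm, 8 mm high at its rolled edge, loose; origin at its centre. Not to be disturbed.
- jar: White enamel jar, 74 mm across, 75 mm high, loose; origin: centre of its underside. Not to be disturbed.
- slip_bowl: Terracotta bowl, 90 mm across, 40 mm high, loose; origin: centre of its underside. Not to be disturbed.
There are look-alikes about, which are no part of the job. Leave any blue or purple look-alike of the box alone. What is shaped like the bird_a but blue or yellow is not meant.

How it is judged:
By the outcome, as a careful person would: the job done as asked, in the order asked, and still so for the second after the job is handed in, with the robot touching nothing.
It also fails if it takes over 72 s, if anything falls off the work surface, if the arm or the gripper's body presses on something with over 40 N, if the wrist force passes 120 N, or if a joint passes its speed limit or range.

### The arm

A 6-joint arm with a two-finger parallel gripper is mounted at the origin on the work surface. World frame = base frame: x ahead of the robot, y to its left, z up, the work surface at z = 0. Lengths are in mm, angles in rad, forces in N, time in s.
With the tool pointing down it reaches from about 300 to 750 mm from the base axis. Payload 8.5 kg.
Tool frame: the origin (TCP) lies between the finger pads; the fingertips stand arm.tips_ahead ahead of it and the grasp point (between the pads) lies 8 mm behind it (arm.tips_ahead is the distance from the TCP to the fingertips, in mm); z points along the fingers, y is the line along which they close (so a half turn about z gives the same grasp; the last joint's range is limited). The gripper opens to 85 mm and grips with 20 to 120 N. Pads are 22 mm wide; open, the fingers measure 114 mm over their backs; the gripper's body (76 mm by 85 mm) begins 54 mm behind the grasp point. The pads swing forward as they close: fully open they stand 13 mm farther back than shut.
Start: joints at [0.982, 0.381, 1.297, -0, 1.464, -0.215], TCP at [200.826, 512.005, 215.522] pointing down, gripper open.
Joint ranges: [-3.11, 3.11], [-0.89, 2.33], [0.22, 2.48], [-1.42, 4.56], [0.17, 2.85], [-2.88, 2.88]. Speed limits (rad/s): [2.39, 2.39, 3.14, 3.14, 3.14, 3.14].

### API

Orientations are given as [roll, pitch, yaw] about the fixed x, y, z axes, in that order (R = Rz(yaw) Ry(pitch) Rx(roll)).
In Python, from rig import arm gives the robot as it stands. The module is installed in compiled form; this text tells all that it offers.
- The arm moves only by the tool carry_out, never from a script. Its arguments are lists of equal length, an entry for each row: "slide": the shift along the tool's x, y, z as a fraction of full scale, a list of three; "angular": the turn, a rotation vector about the tool's x, y, z as a fraction of full scale, a list of three. In form: {"slide": [[tx, ty, tz], ...], "angular": [[rx, ry, rz], ...]}. A call has 1 to 5 rows; each row shifts and turns the commanded pose from where the row before left it, along the tool's axes as they then stand; what a row does not reach is not made up. Full scale, the value 1, is 40 mm for a shift and 4 degrees for a turn. A row lasts 1/12 s, in which the tool goes at most 41.7 mm and 7.16 degrees, less where a joint would pass 70% of its speed; a pose out of reach is approached as far as the arm can. A call with a number of a shift or a turn outside -1 to 1 is refused whole. A call with a gripper value outside its range is refused whole. "fingers" is the opening, from 0 (shut) to 1 (fully open), set as the call begins (left out, the last holds). The fingers move at their own pace and stop on an object; "squeeze" is the grip in N (left out, the last holds). Time passes only in rows, so rows that do not move let the fingers close. It gives the time, the measured TCP pose, the force, the opening and the grip force at its end, in the units of the state.
- arm.get_state(): the state, without advancing time (a new reading comes with each control period).
- arm.grab_frame(name): name is "side" or "top"; returns the picture (400x640x3 uint8, red, green, blue); there is no depth.
- arm.camera_model(name): a dict with "K" (3x3 intrinsics, pixels), "R" (3x3) and "t" (3): a world point X has camera coordinates R X + t. Camera axes: x right, y down, z forward; pixel columns grow to the right and rows downward; lengths in mm; the calibration is good to about 2 mm. A picture is of the moment at which its call begins. camera_model takes no time and is no camera call.
- arm.close_job(): hands the job in; it is judged then, once.
Trained networks look in the newest picture that a camera, given by its name, has taken for a name from the list of things; names that differ only in an ending like _2 or _b are one class to them, and where a whole thing is asked for, a point or a joint stands for the part that bears it (a point fixed in the world has none). Each returns a list of dicts, best first, with "confidence" (0 to 1); they miss things now and then, are a little off and sometimes report something else, mostly with a low value. They report only what shows in the picture. A call takes as long as a camera call. They do not tell look-alikes from the thing itself.
- arm.find_in(thing, camera): "bbox" ([left, top, right, bottom] as shares, 0 to 1, of the picture: columns of its width, rows of its height, round what is visible of it).
The state is a dict: "t": time; "q": joint angles; "joint_velocities": joint speeds; "tau": joint torques, N m; "ee_pos": TCP position; "tcp_rot": TCP orientation; "ft_force": force on the tool from outside, world axes, zero at the start; "ft_torque": the same for the moment, N m; "grip_width": finger opening in mm; "grip_force": force on a finger pad.
Only numpy, scipy, OpenCV 4.12 (cv2) and the standard library are available. Lean on these libraries where they do the work, as an engineer would, in place of code of your own. Each camera call takes 0.05 s, during which the arm holds its last target. There are 200 camera calls.

## Working session

There is one attempt and no reset: what is moved stays moved. The work goes in short steps, Python scripts to look and compute and a tool call to move; the robot and the scene stay as the last step left them, time stands still between calls to the robot, and variables do not carry over. Pictures are saved under pics/ and viewed, at most 10 in all, crops included, and the job is handed in when it is done.

Besides the shell and the picture viewer there is one more tool, called as name(argument=value, ...) on one line, values as JSON. carry_out: Moves the arm, as the interface text tells. Shift numbers are shares of 40 mm and turn numbers shares of 4 degrees, none past 1 either way. Its arguments: {"type":"object","properties":{"slide":{"type":"array","items":{"type":"array","items":{"type":"number","minimum":-1,"maximum":1}}},"angular":{"type":"array","items":{"type":"array","items":{"type":"number","minimum":-1,"maximum":1}}},"fingers":{"type":"number"},"squeeze":{"type":"number"}},"required":["slide","angular"]}

```bash
mkdir -p pics; ls; python3 - <<'E'
from rig import arm
import cv2
s=arm.get_state();print(s); print(arm.tips_ahead)
for c in("side","top"):
    cv2.imwrite(f"pics/{c}0.png",arm.grab_frame(c)[:,:,::-1]); m=arm.camera_model(c);print(c,m)
    for n in ["box","lid_front","hook_pad","frame","lower_half","upper_half"]:
        print(n,[( [round(b*k) for b,k in zip(d['bbox'],(640,400,640,400))],round(d['confidence'],2)) for d in arm.find_in(n,c)])
E
```

```text
pics
{'t': 0.0, 'q': array([ 9.81724771e-01,  3.81223615e-01,  1.29826253e+00, -2.00389485e-05,
        1.46361566e+00, -2.15290466e-01]), 'joint_velocities': array([-0.00079519, -0.00107133,  0.00080755,  0.00071424, -0.00114101,
        0.00060279]), 'tau': array([-1.27579857e-03, -4.48462558e+01, -2.31274939e+01, -2.21716386e-04,
        4.76744099e-03, -1.28065639e-05]), 'ee_pos': array([200.64648663, 511.75113324, 214.89637718]), 'tcp_rot': array([-3.14011408e+00, -3.02941836e-04,  2.76781350e+00]), 'ft_force': array([0.5594364, 0.0569561, 0.4059771]), 'ft_torque': array([-0.0189258 ,  0.06148173, -0.00671739]), 'grip_force': 0.0, 'grip_width': 85.22129008353419}
11.0
side {'K': array([[517.8141115 ,   0.        , 324.29355241],
       [  0.        , 517.8141115 , 201.39812269],
       [  0.        ,   0.        ,   1.        ]]), 'R': array([[ 0.85755821, -0.51419609, -0.01401077],
       [-0.29683033, -0.47243071, -0.8298801 ],
       [ 0.42010198,  0.71582931, -0.55776583]]), 't': array([-524.09446591,  158.89255736, 1588.52455528])}
box [([318, 300, 404, 377], 0.82), ([300, 
[... 466 characters left out ...]
611164, 200.14799206],
       [  0.        ,   0.        ,   1.        ]]), 'R': array([[ 0.02408739, -0.99970859,  0.00158856],
       [-0.98567144, -0.02401447, -0.16695843],
       [ 0.16694793,  0.0024558 , -0.98596266]]), 't': array([-107.64057062,  559.78003512, 1170.05948815])}
box [([355, 251, 420, 327], 0.88), ([320, 176, 380, 246], 0.74), ([467, 251, 531, 319], 0.65)]
lid_front [([319, 179, 378, 226], 0.92), ([353, 254, 413, 305], 0.73), ([472, 250, 531, 298], 0.7)]
hook_pad [([500, 292, 509, 318], 0.79), ([370, 297, 390, 317], 0.74), ([336, 218, 348, 242], 0.59)]
frame [([205, 184, 248, 206], 0.71)]
lower_half [([224, 233, 246, 248], 0.71)]
upper_half [([318, 181, 380, 226], 0.3)]
```

View pics/top0.png

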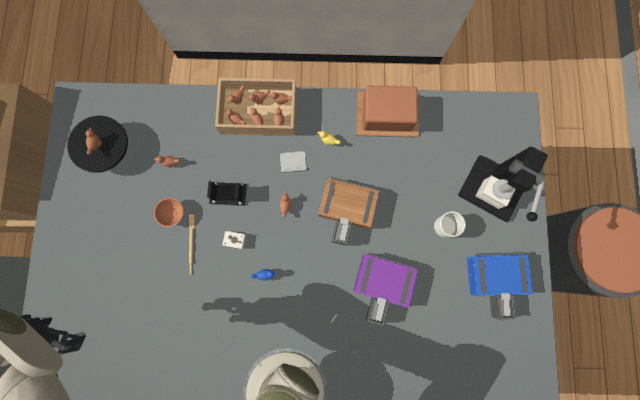

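View pics/side0.png

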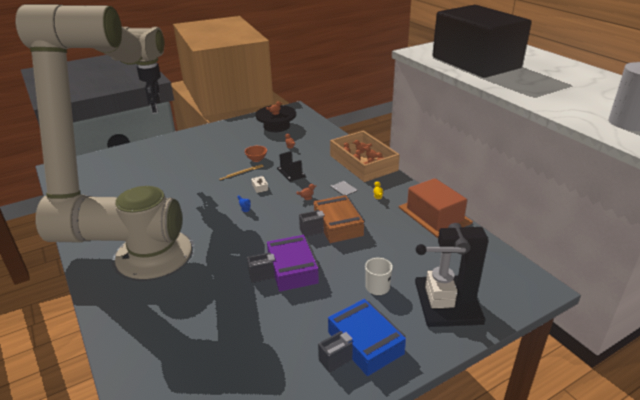

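The wooden box, its steel guard and pad are at top (350,203)/(342,231) and side (340,218)/(312,221). The purple box (385,281) and blue box (500,275) are look-alikes; only the brown one fits the description. The frame is the black piece at top (228,194) and side (291,166). The lower half is at top (234,240) and side (260,184). I'll confirm with enlarged crops.

```bash
python3 - <<'E'
import cv2
a=cv2.imread('pics/top0.png');b=cv2.imread('pics/side0.png')
cv2.imwrite('pics/c1.png',cv2.resize(a[170:255,190:390],None,fx=4,fy=4,interpolation=cv2.INTER_CUBIC))
cv2.imwrite('pics/c2.png',cv2.resize(b[145:245,240:370],None,fx=6,fy=6,interpolation=cv2.INTER_CUBIC))
E
```

```text
(no output)
```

View pics/c1.png

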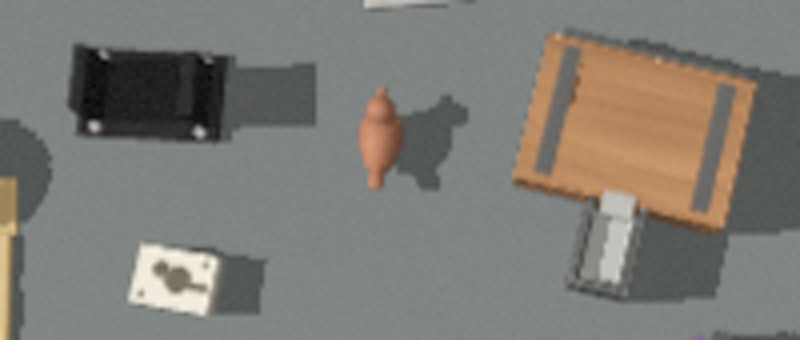

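View pics/c2.png

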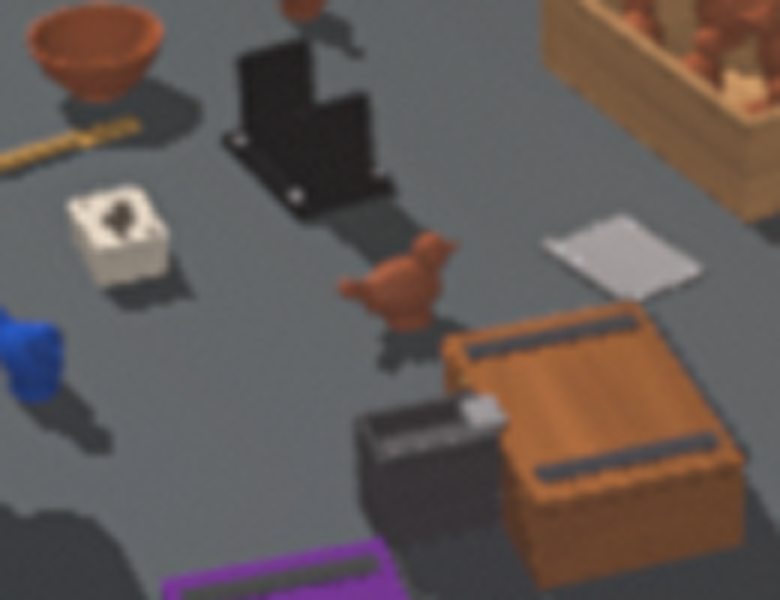

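Crops confirm the brown box with its steel guard. The pad is at about top (343,230) and side (310,219). The lower half has its hollow upward, and the frame's open sides face about ±x. Next I fit the poses by silhouette in both views.

```bash
cat > h.py <<'E'
import numpy as np, cv2
from scipy.optimize import minimize
from rig import arm
C={c:arm.camera_model(c) for c in("side","top")}
def proj(c,X):
    m=C[c]; p=(np.asarray(X,float)@m['R'].T+m['t'])@m['K'].T; return p[:,:2]/p[:,2:]
def ray(c,uv,z):
    m=C[c]; d=m['R'].T@np.linalg.solve(m['K'],[*uv,1]); o=-m['R'].T@m['t']; return o+d*(z-o[2])/d[2]
def blk(x0,x1,y0,y1,z0,z1): return np.array([[x,y,z] for x in(x0,x1) for y in(y0,y1) for z in(z0,z1)],float)
def T(p,X):
    c,s=np.cos(p[2]),np.sin(p[2]); z=p[3] if len(p)>3 else 0
    return X@np.array([[c,-s,0],[s,c,0],[0,0,1]]).T+[p[0],p[1],z]
S=8
def render(c,parts,p,roi):
    l,t,r,b=roi; im=np.zeros(((b-t)*S,(r-l)*S),np.uint8)
    for X in parts:
        uv=(proj(c,T(p,X))+.5-[l,t])*S
        cv2.fillConvexPoly(im,cv2.convexHull(np.round(uv*16).astype(np.int32)),255,shift=4)
    return cv2.resize(im,(r-l,b-t),interpolation=cv2.INTER_AREA)/255.
def fit(views,p0,free=4):
    # views: list of (cam,parts,roi,mask(float),weight)
    def cost(p): return sum((w*(render(c,P,p,roi)-m)**2).sum() for c,P,roi,m,w in views)
    p0=np.array(p0,float); n=len(p0)
    sx=np.vstack([p0]+[p0+d for d in np.diag([6,6,.08,5][:n])])
    r=minimize(cost,p0,method='Nelder-Mead',options=dict(initial_simplex=sx,xatol=.02,fatol=1e-3,maxiter=600))
    r=minimize(cost,r.x,method='Nelder-Mead',options=dict(initial_simplex=np.vstack([r.x]+[r.x+d for d in np.diag([-2,2,-.03,2][:n])]),xatol=.02,fatol=1e-3,maxiter=600))
    return r.x,r.fun
LOW=[blk(-22,22,-30,30,0,28)]
FR=[blk(-35,35,-56,56,0,8),blk(-25,25,35,47,0,68),blk(-25,25,-47,-35,0,68)]
BOX=[blk(-57,57,-81,81,0,56)]
E
cat > m1.py <<'E'
from h import *
im={c:cv2.imread(f'pics/{c}0.png').astype(float) for c in C}
def run(name,parts,rois,maskf,p0,z=0):
    V=[]
    for c,roi in rois.items():
        l,t,r,b=roi; m,w=maskf(im[c][t:b,l:r]); V.append((c,parts,roi,m,w))
    for v,lab in((V,'both'),(V[:1],'top'),(V[1:],'side')):
        x,f=fit(v,p0);print(name,lab,x.round(3),round(f,2))
    x,f=fit(V,[*p0,0]);print(name,'z',x.round(3),round(f,2))
def white(I): m=np.clip((I.min(2)-105)/100,0,1); return (m>.15)*1.,1
def white2(I):
    # soft: blueish gray bg ~ 100
    h=I[:,:,2]-I[:,:,0]; k=cv2.morphologyEx(((I[:,:,2]>I[:,:,0]+3)).astype(np.uint8),cv2.MORPH_CLOSE,np.ones((5,5))); return k*1.,1
def brown(I):
    k=(I[:,:,2]-I[:,:,0]>28).astype(np.uint8); k=cv2.morphologyEx(k,cv2.MORPH_CLOSE,np.ones((7,7)));return k*1.,1
def black(I): return (I.max(2)<48)*1.,1
p=ray('top',(234,240),28);print(p)
run('low',LOW,dict(top=(216,226,252,256),side=(246,168,276,200)),white2,[*p[:2],-.2])
p=ray('top',(228,194),8);print(p)
run('frame',FR,dict(top=(200,176,250,212),side=(270,146,312,186)),black,[*p[:2],0.02])
p=ray('top',(350,203),56);print(p)
run('box',BOX,dict(top=(314,172,385,218),side=(318,190,370,250)),brown,[*p[:2],-.227])
E
python3 m1.py
```

```text
[436.50980377 168.7982483   28.        ]
low both [ 4.38756e+02  1.72517e+02 -1.37000e-01] 61.28
low top [ 4.38944e+02  1.72781e+02 -1.45000e-01] 14.21
low side [ 4.38523e+02  1.71946e+02 -1.26000e-01] 46.36
low z [ 4.38893e+02  1.72805e+02 -1.38000e-01 -2.60000e-01] 61.02
[581.26204791 200.71988503   8.        ]
frame both [ 5.83234e+02  2.02711e+02 -1.04000e-01] 326.68
frame top [ 5.84035e+02  2.00273e+02 -1.10000e-02] 235.16
frame side [ 5.83198e+02  2.03538e+02 -1.24000e-01] 86.23
frame z [ 5.84110e+02  2.03681e+02 -1.06000e-01 -3.62500e+00] 323.15
[ 554.09629636 -179.41358749   56.        ]
box both [ 5.58418e+02 -1.74480e+02 -2.13000e-01] 112.57
box top [ 5.58374e+02 -1.74585e+02 -2.14000e-01] 18.95
box side [ 5.58733e+02 -1.73936e+02 -2.14000e-01] 92.91
box z [ 5.58136e+02 -1.74541e+02 -2.15000e-01  5.89000e-01] 111.44
```

```bash
cat > m2.py <<'E'
from h import *
im={c:cv2.imread(f'pics/{c}0.png').astype(float) for c in C}
for c,(l,t,r,b) in dict(top=(204,180,260,210),side=(272,148,308,186)).items():
    print(c);print('\n'.join(''.join('%4d'%v for v in row) for row in im[c][t:b:2,l:r:2].max(2)))
for c,(l,t,r,b) in dict(top=(218,228,250,252),side=(248,172,276,196)).items():
    print(c);print('\n'.join(''.join('%4d'%v for v in row) for row in (im[c][t:b,l:r,2]-im[c][t:b,l:r,0])))
E
python3 m2.py
```

```text
top
 133 131 125 117 130 134 133 134 134 131 131 131 135 134 135 131 133 134 133 133 132 132 130 132 130 133 134 131
 133 132  87  50  43  70  96  90  93  92 111 114 115 116 115 120 113 111 125 122 133 131 132 132 130 132 133 133
 130 131  76  43  28  14 115  46  45  40  43  42  42  43  46  40  50  47  63  92  48  55  86 132 132 131 133 134
 132 132  73  50  20  27  26  23  32  30  35  29  29  37  37  34  50  42  26  20  35  51  85 119 122 119 120 121
 131 130  67  47  22  23  25  31  36  34  26  33  32  32  35  31  51  35  26  25  31  64  86  83  87  89  88  86
 133 132  55  45  21  23  24  37  35  38  38  31  34  37  34  34  51  28  18  31  36  70  88  89  88  89  86  88
 133 132  53  42  21  23  21  29  35  36  32  33  34  37  38  36  46  32  23  20  36  80  88  90  90  86  87  88
 133 125  48  38  24  26  28  34  29  34  31  36  38  34  37  43  50  31  23  29  39  79  87  89  91  86  87  86
 131 121  46  29  27  23  29  36  32  36  31  33  39  31  28  44  45  28  18  33  39  78  85  88  88  88  88  89
 130 130 112  34  21  24  28  32  35  32  33  33  31  36  33  49  43  21  18  3
[... 7107 characters left out ...]
-6  -6  -5  -5  -6  -6
  -4  -4  -5  -4  -5  -5  -1  10  19  20  20  21  20  20  19  18  18  18  14   8   1  -4  -4  -5  -5  -6  -6  -6
  -4  -5  -6  -5  -5  -5  -4   3  16  20  19  19  20  16  13   9   6   5   2  -1  -3  -4  -5  -5  -6  -5  -6  -5
  -6  -4  -5  -4  -4  -5  -5  -2   8  11  10   7   6   4   1  -2  -3  -3  -4  -3  -4  -3  -3  -4  -7  -6  -6  -6
  -6  -6  -6  -6  -6  -5  -4  -6  -3   0  -2  -2  -4  -3  -4  -4  -4  -4  -3  -2  -3  -3  -2  -4  -5  -6  -7  -6
  -8  -7  -5  -6  -6  -5  -7  -6  -4  -5  -5  -5  -4  -4  -3  -4  -3  -3  -3  -3  -4  -4  -5  -4  -5  -5  -6  -6
  -7  -7  -7  -6  -6  -6  -7  -7  -6  -6  -6  -5  -4  -4  -3  -4  -3  -4  -4  -3  -4  -4  -6  -6  -5  -5  -6  -6
```

```bash
python3 - <<'E'
import re
s=open('m1.py').read()
s=s.split("p=ray('top',(234")[0]
s=s.replace("k=cv2.morphologyEx(((I[:,:,2]>I[:,:,0]+3)).astype(np.uint8),cv2.MORPH_CLOSE,np.ones((5,5))); return k*1.,1","return np.clip((h+4)/21,0,1),1")
s=s.replace("return (I.max(2)<48)*1.,1","""
    d=I.max(2); th=60 if d.max()>125 else 51; bg=np.median(d)
    m=np.clip((bg-d)/(bg-37),0,1); core=cv2.morphologyEx((d<th).astype(np.uint8),cv2.MORPH_CLOSE,np.ones((4,4)))
    return core*1.,1""")
s+='''
if __name__=='__main__':
    run('low',LOW,dict(top=(216,226,252,256),side=(246,168,276,200)),white2,[438,172,-.17])
    run('frame',FR,dict(top=(200,176,250,212),side=(270,146,312,186)),black,[583,202,-.05])
    # overlay
    for c,roi in dict(top=(190,170,250,260),side=(240,145,310,205)).items():
        pass
'''
open('m1.py','w').write(s)
E
python3 m1.py
```

```text
low both [ 4.39079e+02  1.72947e+02 -1.40000e-01] 46.79
low top [ 4.39072e+02  1.72941e+02 -1.38000e-01] 11.1
low side [ 4.39097e+02  1.73206e+02 -1.38000e-01] 35.57
low z [ 4.39047e+02  1.73018e+02 -1.42000e-01  1.14000e-01] 46.71
frame both [ 5.82418e+02  1.96759e+02 -5.30000e-02] 143.02
frame top [ 5.80962e+02  1.98627e+02 -1.40000e-02] 69.07
frame side [ 5.81995e+02  1.90163e+02 -6.50000e-02] 44.94
frame z [ 5.83776e+02  1.99691e+02 -5.20000e-02 -5.93600e+00] 112.72
```

```bash
python3 - <<'E'
from h import *
from m1 import black
a={c:cv2.imread(f'pics/{c}0.png') for c in C}
g=a['top'].max(2).astype(float)
B=[]
for u,v in [(216,184),(214,202),(240,203),(243,185)]:
    w=g[v-3:v+4,u-3:u+4]; m=np.clip(w-75,0,None)*(w>95); yy,xx=np.mgrid[v-3:v+4,u-3:u+4]
    print(u,v,w.max(),xx[m>0].shape)
    q=((xx*m).sum()/m.sum(),(yy*m).sum()/m.sum()); B.append(ray('top',q,10)); print(np.round(q,2),B[-1].round(1))
for q in [(279.7,168.3),(289.3,177.3)]: print('side',ray('side',q,10).round(1))
out=[]
for c,(l,t,r,b) in dict(top=(198,174,258,214),side=(266,140,318,192)).items():
    s=10 if c=='top' else 7.7; I=cv2.resize(a[c][t:b,l:r],None,fx=s,fy=s,interpolation=cv2.INTER_CUBIC); I=cv2.convertScaleAbs(I,alpha=2)
    for X in FR:
        for i in range(8):
            for j in range(i):
                if (X[i]!=X[j]).sum()==1:
                    P=(proj(c,T([582.5,199,-.04],X[[i,j]]))+.5-[l,t])*s
                    cv2.line(I,*[tuple(map(int,p)) for p in P],(0,255,255) if c=='top' else (0,255,255),1)
    out.append(I)
    cv2.imwrite(f'pics/ov_{c}.png',I)
h=np.zeros((400+401,600,3),np.uint8)
cv2.imwrite('pics/ov.png',np.hstack([cv2.resize(out[0],(480,320)),cv2.resize(out[1],(320,320))]))
E
```

```text
216 184 139.0 (12,)
[215.87 181.76] [619.1 240.9  10. ]
214 202 185.0 (21,)
[213.38 202.95] [551.4 244.1  10. ]
240 203 175.0 (17,)
[239.6 204.1] [549.8 162.   10. ]
243 185 133.0 (13,)
[243.33 182.45] [619.  154.3  10. ]
side [555.  238.9  10. ]
side [555.2 160.1  10. ]
```

View pics/ov.png

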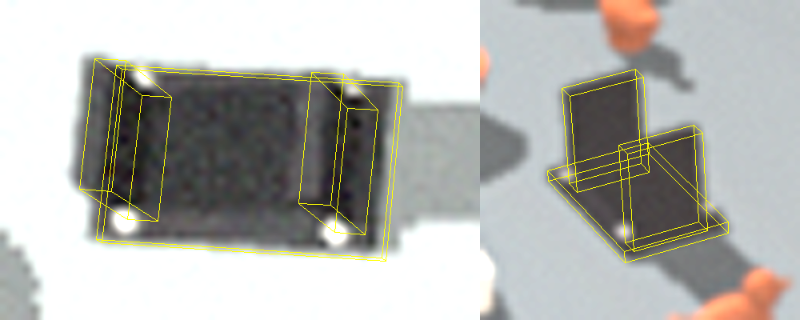

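```bash
cat >> m1.py <<'E'
    def black2(I):
        d=I.max(2); top=d.max()>125 and np.median(d)<140 and I.shape[1]==50
        bg=np.percentile(d,75) if top else 102
        d=cv2.morphologyEx(d,cv2.MORPH_OPEN,np.ones((5,5))) if 0 else d
        m=np.clip((bg-d)/(bg-37),0,1)
        lo,hi=(78,95) if top else (55,72)
        sh=cv2.morphologyEx(((d>lo)&(d<hi)).astype(np.uint8),cv2.MORPH_OPEN,np.ones((3,3)))
        core=cv2.morphologyEx((d<hi-15).astype(np.uint8),cv2.MORPH_CLOSE,np.ones((5,5)))
        m=np.where((core>0)&(d>hi),1,m)
        return m,1.-cv2.dilate(sh,np.ones((3,3)))*(core==0)
    print('--')
    run('frame2',FR,dict(top=(200,176,250,212),side=(270,146,312,186)),black2,[583,200,0])
E
python3 m1.py | sed -n '/--/,$p'
```

```text
--
frame2 both [ 5.83678e+02  2.02241e+02 -3.10000e-02] 33.39
frame2 top [ 5.83957e+02  2.02152e+02 -3.40000e-02] 17.19
frame2 side [ 5.82699e+02  2.00885e+02 -3.30000e-02] 14.76
frame2 z [ 5.84157e+02  2.02821e+02 -3.10000e-02 -1.87500e+00] 31.55
```

```bash
cat > plan.py <<'E'
# usage: plan.py x y z yaw n : n identical rows (arc) from the current pose to the target
import sys, numpy as np
from rig import arm
from scipy.spatial.transform import Rotation as R
s=arm.get_state(); p=np.array(s['ee_pos']); Rc=R.from_euler('xyz',s['tcp_rot'])
x,y,z,yaw=map(float,sys.argv[1:5]); n=int(sys.argv[5])
print('t',round(s['t'],2),'pos',p.round(1),'rot',np.round(s['tcp_rot'],3),'F',np.round(s['ft_force'],1),'w',round(s['grip_width'],1),round(s['grip_force'],1),'q6',round(s['q'][5],2))
Rt=R.from_euler('xyz',[np.pi,0,yaw]); rv=(Rc.inv()*Rt).as_rotvec()
st=R.from_rotvec(rv/n); A=np.zeros((3,3)); K=R.identity()
for i in range(n): A+=K.as_matrix(); K=K*st
d=np.linalg.solve(A,Rc.inv().apply(np.array([x,y,z])-p))
print('slide',(d/40).round(3),'ang',(np.degrees(rv)/n/4).round(3))
E
python3 plan.py 460.2 -153.2 150 1.357 25
```

```text
t 0.7 pos [200.8 512.  215.5] rot [3.142 0.    2.768] F [ 0.5  0.3 -0.5] w 85.4 0.0 q6 -0.22
slide [-0.768 -0.115  0.066] ang [0.    0.    0.808]
```

carry_out(slide=[[-0.77, -0.115, 0.065], [-0.77, -0.115, 0.065], [-0.77, -0.115, 0.065], [-0.77, -0.115, 0.065], [-0.77, -0.115, 0.065]], angular=[[0, 0, 0.81], [0, 0, 0.81], [0, 0, 0.81], [0, 0, 0.81], [0, 0, 0.81]], fingers=0, squeeze=30)

```text
t: 1.12
ee_pos: [326.9, 419.0, 202.4]
tcp_rot: [3.141, 0.0, 2.483]
ft_force: [0.1, 1.2, -0.3]
grip_width: 25.5
grip_force: 0.0
```

carry_out(slide=[[-0.77, -0.115, 0.065], [-0.77, -0.115, 0.065], [-0.77, -0.115, 0.065], [-0.77, -0.115, 0.065], [-0.77, -0.115, 0.065]], angular=[[0, 0, 0.81], [0, 0, 0.81], [0, 0, 0.81], [0, 0, 0.81], [0, 0, 0.81]])

```text
t: 1.53
ee_pos: [421.0, 295.4, 189.4]
tcp_rot: [3.141, 0.0, 2.2]
ft_force: [0.7, 1.4, 0.4]
grip_width: 0.0
grip_force: 0.0
```

carry_out(slide=[[-0.77, -0.115, 0.065], [-0.77, -0.115, 0.065], [-0.77, -0.115, 0.065], [-0.77, -0.115, 0.065], [-0.77, -0.115, 0.065]], angular=[[0, 0, 0.81], [0, 0, 0.81], [0, 0, 0.81], [0, 0, 0.81], [0, 0, 0.81]])

```text
t: 1.95
ee_pos: [476.7, 150.5, 176.5]
tcp_rot: [3.141, 0.0, 1.917]
ft_force: [0.5, 0.2, 0.3]
grip_width: 0.3
grip_force: 0.0
```

carry_out(slide=[[-0.77, -0.115, 0.065], [-0.77, -0.115, 0.065], [-0.77, -0.115, 0.065], [-0.77, -0.115, 0.065], [-0.77, -0.115, 0.065]], angular=[[0, 0, 0.81], [0, 0, 0.81], [0, 0, 0.81], [0, 0, 0.81], [0, 0, 0.81]])

```text
t: 2.37
ee_pos: [489.9, -4.2, 163.5]
tcp_rot: [3.141, 0.0, 1.634]
ft_force: [1.7, -0.0, 0.2]
grip_width: -0.1
grip_force: 0.0
```

carry_out(slide=[[-0.77, -0.115, 0.065], [-0.77, -0.115, 0.065], [-0.77, -0.115, 0.065], [-0.77, -0.115, 0.065], [-0.77, -0.115, 0.065]], angular=[[0, 0, 0.81], [0, 0, 0.81], [0, 0, 0.81], [0, 0, 0.81], [0, 0, 0.81]])

```text
t: 2.78
ee_pos: [459.3, -156.5, 150.5]
tcp_rot: [3.141, 0.0, 1.351]
ft_force: [1.0, 0.2, -0.2]
grip_width: 0.2
grip_force: 0.0
```

```bash
python3 plan.py 460.2 -153.2 73 1.357 4
```

```text
t 2.78 pos [ 459.3 -156.5  150.5] rot [3.141 0.    1.351] F [ 1.   0.2 -0.2] w 0.2 0.0 q6 -0.35
slide [0.022 0.001 0.484] ang [ 0.002  0.001 -0.02 ]
```

carry_out(slide=[[0.02, 0, 0.48], [0.02, 0, 0.48], [0.02, 0, 0.48], [0.02, 0, 0.45], [0, 0, 0]], angular=[[0, 0, -0.02], [0, 0, -0.02], [0, 0, -0.02], [0, 0, -0.02], [0, 0, 0]])

```text
t: 3.2
ee_pos: [458.9, -151.0, 72.4]
tcp_rot: [-3.136, -0.002, 1.359]
ft_force: [-0.5, 0.8, -0.3]
grip_width: -0.1
grip_force: 0.0
```

```bash
python3 - <<'E'
from rig import arm
import cv2,numpy as np
a=arm.grab_frame('top')[:,:,::-1];b=arm.grab_frame('side')[:,:,::-1]
cv2.imwrite('pics/p1.png',np.hstack([cv2.resize(a[190:260,310:380],(400,400),interpolation=2),cv2.resize(b[170:250,285:365],(400,400),interpolation=2)]))
E
python3 plan.py 460.2 -153.2 73 1.357 1
```

```text
t 3.3 pos [ 460.4 -151.9   75.2] rot [-3.141 -0.     1.36 ] F [-0.8  0.  -0.4] w 0.1 0.0 q6 -0.35
slide [-0.033  0.002  0.054] ang [-0.006 -0.002  0.039]
```

View pics/p1.png

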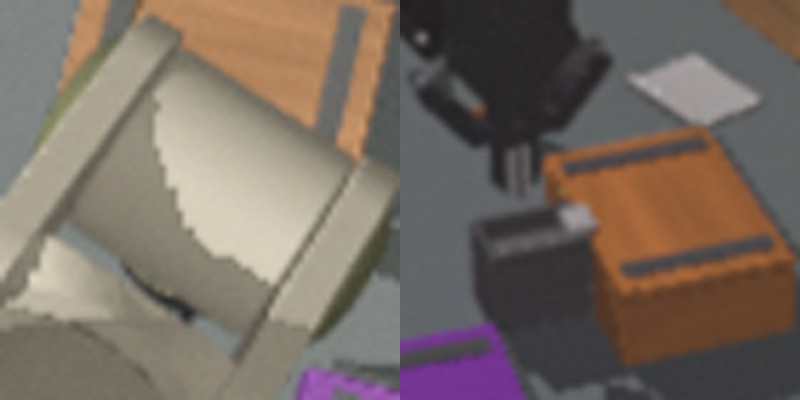

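In the side half, the shut fingertips end at pixel (308,208), just above the guard's mouth. I'll check this against the projection.

```bash
python3 - <<'E'
from h import *
print(proj('side',[[460.4,-151.9,64.2],[460.2,-153.2,60],[460.2,-153.2,46]]))
for y in(-17,17):
  print(proj('side',T([558.4,-174.5,-.2135],np.array([[-119.,y,60],[-65.,y,60]]))))
E
```

```text
[[307.82751743 214.2741817 ]
 [308.0164829  215.57794012]
 [308.15536425 219.16450884]]
[[303.97399002 219.71266459]
 [320.34909587 216.30576094]]
[[300.87597218 213.807991  ]
 [317.01286917 210.50576048]]
```

carry_out(slide=[[-0.033, 0, 0.2], [0, 0, 0.18], [0, 0, 0]], angular=[[0, 0, 0.04], [0, 0, 0], [0, 0, 0]])

```text
t: 3.55
ee_pos: [459.7, -153.0, 59.0]
tcp_rot: [-3.141, -0.0, 1.357]
ft_force: [-0.1, 0.0, -0.5]
grip_width: -0.4
grip_force: 0.0
```

```bash
python3 - <<'E'
from rig import arm
import cv2,numpy as np
b=arm.grab_frame('side')[:,:,::-1]
cv2.imwrite('pics/p2.png',cv2.resize(b[170:250,285:365],(560,560),interpolation=2))
E
python3 plan.py 460.2 -153.2 60 1.357 1
```

```text
t 3.6 pos [ 459.8 -153.    59.5] rot [-3.141 -0.     1.357] F [ 0.3 -0.5 -0.4] w -0.0 0.0 q6 -0.35
slide [-0.003  0.01  -0.014] ang [-0.01  -0.004 -0.003]
```

View pics/p2.png

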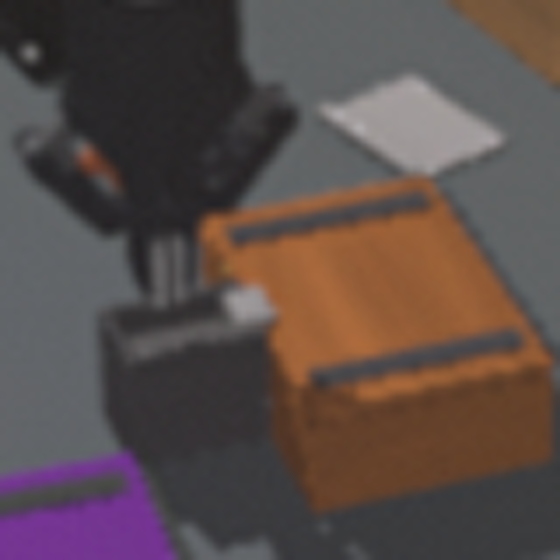

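The tips show at about (310,213), inside the guard's outline and between the cheeks. I'll descend with force feedback.

carry_out(slide=[[0, 0, 0.12], [0, 0, 0.1], [0, 0, 0]], angular=[[0, 0, 0], [0, 0, 0], [0, 0, 0]])

```text
t: 3.85
ee_pos: [459.8, -152.9, 50.3]
tcp_rot: [-3.141, -0.0, 1.357]
ft_force: [-0.3, -0.1, -0.2]
grip_width: -0.0
grip_force: 0.0
```

carry_out(slide=[[0, 0, 0.1], [0, 0, 0.1], [0, 0, 0]], angular=[[0, 0, 0], [0, 0, 0], [0, 0, 0]])

```text
t: 4.1
ee_pos: [459.7, -152.9, 42.2]
tcp_rot: [-3.14, -0.0, 1.357]
ft_force: [0.7, 0.4, -0.6]
grip_width: 0.0
grip_force: 0.0
```

carry_out(slide=[[0, 0, 0.1], [0, 0, 0.08], [0, 0, 0]], angular=[[0, 0, 0], [0, 0, 0], [0, 0, 0]])

```text
t: 4.35
ee_pos: [459.8, -153.0, 35.1]
tcp_rot: [-3.141, -0.0, 1.357]
ft_force: [-0.5, 0.2, -0.3]
grip_width: 0.2
grip_force: 0.0
```

```bash
python3 - <<'E'
from h import *
b=arm.grab_frame('side'); o=cv2.imread('pics/side0.png')
g=b.max(2); g0=o.max(2)
print('now');print('\n'.join(str(v)+' '+''.join('%4d'%x for x in g[v,298:328]) for v in range(196,226)))
print('orig');print('\n'.join(str(v)+' '+''.join('%4d'%x for x in g0[v,298:328]) for v in range(206,226)))
E
```

```text
now
196   47  41  40  42  40  39  42  42  43  41  42  42  42  40  40  40  43  44  53  57  54  53  49  46  44  42  43  58  83 100
197   68  47  39  42  41  40  41  41  42  41  41  41  42  40  42  41  41  44  49  50  53  52  48  40  40  42  53  78  97 105
198   92  68  47  41  40  39  39  40  40  43  41  41  42  39  42  41  43  45  45  44  48  51  47  41  41  57  85 109 123 132
199  103  92  67  46  40  39  40  41  42  42  40  42  40  42  41  41  43  45  43  43  46  47  44  41  52  89 127 144 148 151
200  101 102  92  70  48  40  39  42  40  41  43  41  41  41  42  42  44  47  43  43  44  43  42  44  70 113 141 143 131 122
201   84  99 103  91  64  44  39  43  42  42  41  41  39  41  42  42  46  52  50  43  43  39  42  51  77 101 101  94  87  82
202   58  80  98  96  69  43  40  41  42  42  41  42  38  41  42  42  47  56  52  43  41  42  46  60  73  79  73  74  73  76
203   43  57  79  87  67  44  39  41  41  43  42  39  41  39  41  42  42  46  48  43  41  43  54  72  80  79  82 100 108 111
204   38  46  57  66  59  44  39  40  41  42  45  43  41  42  40  41  39  42  42  42  43  66  94
[... 4458 characters left out ...]
 71  69  62  59  58  55  56  54  52  54  55  54  55  59  80 121 150 161 164
221  101  80  59  55  65  77  75  70  64  60  56  56  55  54  53  56  54  55  55  55  56  55  57  56  57  69 101 138 159 163
222  100  78  59  54  59  63  57  56  54  54  56  54  56  56  55  57  55  56  56  58  56  58  57  56  59  68  90 125 157 164
223  100  79  58  56  57  58  55  55  55  56  55  55  55  57  55  56  57  58  56  56  58  56  57  56  58  69  85 110 141 160
224  101  80  59  55  57  57  57  56  55  56  56  55  56  56  58  57  57  57  57  57  55  55  56  56  58  68  80  92 122 153
225  104  86  61  56  57  57  57  56  56  57  56  57  57  57  55  56  56  56  56  55  57  56  54  56  58  69  80  86 105 134
```

carry_out(slide=[[0, 0, 0.06], [0, 0, 0.06], [0, 0, 0]], angular=[[0, 0, 0], [0, 0, 0], [0, 0, 0]])

```text
t: 4.65
ee_pos: [459.9, -153.0, 30.5]
tcp_rot: [-3.141, -0.0, 1.357]
ft_force: [0.5, 0.0, -0.2]
grip_width: -0.2
grip_force: 0.0
```

carry_out(slide=[[0, 0, 0.06], [0, 0, 0.06], [0, 0, 0]], angular=[[0, 0, 0], [0, 0, 0], [0, 0, 0]])

```text
t: 4.9
ee_pos: [458.4, -152.6, 25.9]
tcp_rot: [-3.138, -0.0, 1.357]
ft_force: [-7.0, 0.2, 6.9]
grip_width: -0.3
grip_force: 4.1
```

```bash
python3 - <<'E'
from h import *
b=arm.grab_frame('side'); o=cv2.imread('pics/side0.png')
g=b.max(2); t=b
d=np.abs(b[:,:,::-1].astype(int)-o).max(2)>20
print('\n'.join(str(v)+' '+''.join('#' if x else '.' for x in d[v,285:372]) for v in range(186,246)))
s=arm.get_state();print(s['tau'].round(2),s['ft_force'],s['ee_pos'],s['q'])
E
```

```text
186 ..........######.##################....................................................
187 ..........#######.#################....................................................
188 ..........#########################....................................................
189 ..........##########################...................................................
190 ..........##########################...................................................
191 .........###############################...............................................
192 .........###############################...............................................
193 ........#################################..............................................
194 ........##################################.............................................
195 .........##################################............................................
196 .........##################################............................................
197 ....#...##################################..........................................
[... 3968 characters left out ...]
...................................................................................
242 .......................................................................................
243 .......................................................................................
244 .......................................................................................
245 .............................................##........................................
[ 1.130e+00 -3.966e+01 -1.634e+01  7.800e-01 -1.660e+00 -1.000e-02] [-7.70254797  0.8112207   6.91921999] [ 458.45697482 -152.62425427   26.00830615] [-5.66421885e-01  5.07540639e-01  1.74094013e+00 -1.27829375e-03
  8.96735072e-01 -3.52124497e-01]
```

```bash
python3 - <<'E'
from h import *
b=arm.grab_frame('side')[:,:,::-1]
I=cv2.convertScaleAbs(cv2.resize(b[178:238,285:355],(700,600),interpolation=2),alpha=1.6)
cv2.imwrite('pics/p3.png',I)
E
```

```text
(no output)
```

View pics/p3.png

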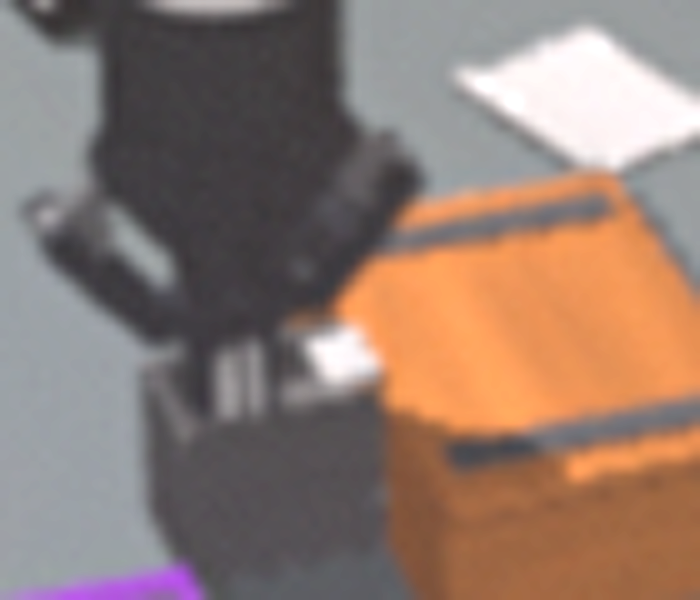

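carry_out(slide=[[0, -0.04, 0], [0, 0, 0]], angular=[[0, 0, 0], [0, 0, 0]])

```text
t: 5.17
ee_pos: [458.3, -152.7, 26.4]
tcp_rot: [3.141, 0.0, 1.357]
ft_force: [-2.2, 1.2, 5.1]
grip_width: -0.4
grip_force: 2.6
```

carry_out(slide=[[0, 0, 0.05], [0, 0, 0]], angular=[[0, 0, 0], [0, 0, 0]])

```text
t: 5.33
ee_pos: [457.7, -152.5, 24.1]
tcp_rot: [-3.14, -0.0, 1.357]
ft_force: [-4.7, 0.7, 7.2]
grip_width: -0.2
grip_force: 4.2
```

```bash
python3 - <<'E'
from h import *
b=arm.grab_frame('side'); o=cv2.imread('pics/side0.png')
g=b.max(2); g0=o.max(2)
for G in(g0,g): print('\n'.join(str(v)+' '+''.join('%4d'%x for x in G[v,306:332]) for v in range(207,222)));print()
E
```

```text
207   99 106 105 104 105 105 105 102 105 106 115 141 157 161 163 159 155 153 156 160 161 163 168 169 168 164
208  105 106 105 105 104 106 106 101 107 105 116 138 152 160 163 160 157 153 155 159 161 162 166 170 171 166
209  105 104 105 104 105 107 105 100 103 103 103 112 130 152 164 162 158 154 155 156 158 160 163 169 171 168
210  105 105 106 105 103 103 102  98  97  92  86  87 104 134 159 162 160 157 156 156 159 161 163 166 171 171
211  104 102 102 100  95  90  89  83  79  72  77 100 117 135 156 159 159 157 157 157 158 159 160 163 168 171
212   90  86  83  78  73  66  63  61  59  59  85 128 151 155 156 157 154 153 156 157 158 159 161 163 167 170
213   68  62  61  59  57  57  55  54  53  56  78 123 152 159 159 156 151 147 154 157 160 160 159 161 165 169
214   55  54  53  55  54  55  56  54  56  57  71 103 137 156 155 152 149 146 149 158 161 161 159 159 162 166
215   55  55  54  54  54  59  63  64  69  73  76  91 120 140 134 128 123 117 128 155 161 160 159 160 160 162
216   59  62  65  67  69  77  81  87  91  92  92  93 103 109 106 101  96 102 128 156 162 161 160 158 158 160
217   76  
[... 1470 characters left out ...]
32 121 124 151 157 158 157 158 156 155 156 158
216   72  93  79  79  90  61  50  66  80  88  99 118 121 109 100  95 108 145 157 157 159 160 159 155 156 157
217   70  93  83  80  90  63  60  84  90  89  87  87  85  74  65  62  80 118 143 149 159 163 162 157 156 157
218   69  92  81  74  85  63  57  74  74  72  64  60  59  56  53  52  56  80 104 119 143 155 162 161 158 157
219   64  83  70  62  70  58  51  56  56  57  53  50  51  54  53  52  54  68  83  95 106 124 147 150 148 149
220   52  58  57  54  58  55  53  52  53  52  54  53  53  53  54  54  56  68  83  89  90  97 107 109 108 120
221   53  52  53  53  53  53  52  52  54  54  53  54  53  54  54  55  56  69  82  86  88  91  91  87  83  82
```

The nose has drawn back about 1.7 px, so the pad is going down. I'll press further.

carry_out(slide=[[0, -0.02, 0.07], [0, 0, 0.05], [0, 0, 0]], angular=[[0, 0, 0], [0, 0, 0], [0, 0, 0]])

```text
t: 5.63
ee_pos: [456.6, -152.3, 19.3]
tcp_rot: [-3.139, -0.0, 1.357]
ft_force: [-6.4, 0.2, 9.0]
grip_width: -0.0
grip_force: 5.7
```

```bash
python3 - <<'E'
from h import *
b=arm.grab_frame('side'); o=cv2.imread('pics/side0.png')[:,:,::-1]
f=lambda I:((I[170:250,300:380,0].astype(int)-I[170:250,300:380,2])>30)
a,c=f(o),f(b);print(a.sum(),c.sum(),[np.argwhere(x).min(0)+[170,300] for x in(a,c)])
print('\n'.join(str(v)+' '+''.join('%4d'%x for x in b.max(2)[v,306:332]) for v in range(207,219)))
E
```

```text
1986 1860 [array([170, 300]), array([170, 319])]
207   42  42  41  39  41  41  41  41  44  45  41  41  42  56  81  97 101 102 103 103 105 106 105 103  96  83
208   41  41  42  39  38  40  39  40  40  40  40  40  50  76  97 103 103 104 103 103 103 103 103 103  96  84
209   39  44  49  42  41  41  40  39  38  39  38  44  69  95 102 104 103 103 102 102 101 101 102 101  96  84
210   42  43  46  41  40  42  40  41  41  44  54  82 105 109 108 102 102 103 102 101 101 101 100  99  93  81
211   42  40  41  41  42  39  42  48  63  84 114 142 154 128 121 106 101 101 101 100  99  96  96  94  90  83
212   41  42  38  41  41  40  45  74 118 149 173 181 177 157 140 114  98  95  96  94  93  94 100 113 116 125
213   42  43  47  55  50  41  54 107 163 185 188 187 184 174 151 125 101  95 104 112 126 140 146 172 181 197
214   53  60  64  79  68  46  50  88 145 184 188 182 171 160 143 135 135 148 159 172 190 206 192 204 218 224
215   71  84  74  85  78  50  43  64 116 173 184 163 125 111 110 131 174 212 220 219 220 214 181 176 207 223
216   79  91  77  84  81  52  45  59  93 143 158 129  94  85  93 118 156 200 227 226 223 219 189 146 172 215
217   80  94  76  85  83  54  56  74  86 100 104  92  72  63  65  71  99 159 214 226 223 222 205 160 151 201
218   79  93  77  85  85  58  59  73  74  68  63  58  55  52  51  49  62 113 177 216 223 223 221 192 148 172
```

The lid has popped: the box's inside and the white block now show at (328,215). I'll raise and turn the tool 90°.

carry_out(slide=[[0, 0, -0.4], [0, 0, -0.8], [0, 0, -0.9], [0, 0, -0.6], [0, 0, 0]], angular=[[0, 0, 0], [0, 0, 0], [0, 0, 0], [0, 0, 1], [0, 0, 1]])

```text
t: 6.1
ee_pos: [459.7, -153.7, 131.9]
tcp_rot: [3.133, 0.002, 1.214]
ft_force: [-0.3, -0.8, 0.7]
grip_width: 0.2
grip_force: 0.0
```

carry_out(slide=[[0, 0, 0], [0, 0, 0], [0, 0, 0], [0, 0, 0], [0, 0, 0]], angular=[[0, 0, 1], [0, 0, 1], [0, 0, 1], [0, 0, 1], [0, 0, 1]])

```text
t: 6.52
ee_pos: [457.8, -152.6, 127.2]
tcp_rot: [3.142, -0.0, 0.865]
ft_force: [0.2, 0.2, -1.1]
grip_width: 0.1
grip_force: 0.0
```

carry_out(slide=[[0, 0, 0], [0, 0, 0], [0, 0, 0], [0, 0, 0], [0, 0, 0]], angular=[[0, 0, 1], [0, 0, 1], [0, 0, 1], [0, 0, 1], [0, 0, 1]])

```text
t: 6.93
ee_pos: [457.8, -152.6, 127.2]
tcp_rot: [-3.142, 0.0, 0.516]
ft_force: [-0.1, -0.9, -1.2]
grip_width: 0.1
grip_force: 0.0
```

carry_out(slide=[[0, 0, 0], [0, 0, 0], [0, 0, 0], [0, 0, 0], [0, 0, 0]], angular=[[0, 0, 1], [0, 0, 1], [0, 0, 1], [0, 0, 1], [0, 0, 1]])

```text
t: 7.35
ee_pos: [457.8, -152.6, 127.2]
tcp_rot: [-3.142, -0.0, 0.167]
ft_force: [0.7, 0.8, -0.3]
grip_width: 0.1
grip_force: 0.0
```

carry_out(slide=[[0, 0, 0], [0, 0, 0], [0, 0, 0], [0, 0, 0], [0, 0, 0]], angular=[[0, 0, 1], [0, 0, 1], [0, 0, 1], [0, 0, 1], [0, 0, 1]])

```text
t: 7.77
ee_pos: [457.8, -152.6, 127.2]
tcp_rot: [-3.142, 0.0, -0.182]
ft_force: [-0.4, 0.4, -1.0]
grip_width: 0.5
grip_force: 0.0
```

```bash
cat > snap.py <<'E'
import sys
from h import *
for c in C: cv2.imwrite(f'pics/{sys.argv[1]}_{c}.png',arm.grab_frame(c)[:,:,::-1])
E
python3 snap.py s2; python3 plan.py 462 -153.6 80 -.2135 3; python3 - <<'E'
from h import *
b=cv2.imread('pics/s2_side.png').max(2)
tcp=arm.get_state()['ee_pos']; print('pred tips(nominal)',proj('side',[tcp-[0,0,11],tcp,tcp+[0,0,16]]))
print('\n'.join(str(v)+' '+''.join('%4d'%x for x in b[v,296:322]) for v in range(176,212)))
E
```

```text
t 7.87 pos [ 457.7 -152.6  127.2] rot [-3.142  0.    -0.18 ] F [-0.7  0.2 -0. ] w -0.2 0.0 q6 1.18
slide [0.036 0.001 0.393] ang [-0.     0.     0.161]
pred tips(nominal) [[306.65974715 200.98131295]
 [306.5422982  198.02657997]
 [306.36984707 193.68812435]]
176   38  34  33  38  41  41  39  40  39  38  40  41  45  50  59  64  63  60  54  60  80  97 100  99 100 101
177   36  33  36  38  41  41  41  40  39  39  43  49  46  45  49  60  64  61  48  44  65  94 101 101  99  99
178   36  35  39  40  44  46  43  41  40  41  44  46  42  42  46  58  65  63  50  42  61  91 100 100 100 101
179   43  46  50  53  56  50  41  42  42  40  41  41  40  41  44  54  61  58  50  46  68  94 101 101 100 100
180   58  59  61  62  59  50  42  39  41  42  40  37  40  39  43  51  55  49  41  53  81  99 101 100 101 101
181   62  63  62  62  60  52  41  38  40  39  38  39  38  37  42  48  49  44  41  67  95 102 100 101 101 103
182   61  60  63  61  61  55  45  41  39  39  38  38  37  38  40  41  41  38  54  82 100 102 100 101 108 124
183   62  60  60  62  61  61  57  44  40  39  39  41  37  39  39  39  36  42  
[... 2382 characters left out ...]
81  89  87  97 124 143 140 112  99  98  98  98
206  104 105 105 104 105 103  96  78  71  67  81  99 102  99 100 101 101  97 111 133 144 129 106  97  98  98
207  105 103 104 103 104 105 103 100  93  86  96 105 104 103 103 103 103  98 105 116 137 146 127 103  98  98
208  105 105 105 104 105 104 105 106 103 101 104 103 102 103 103 104 104  99 104 106 123 147 138 111 100 101
209  105 105 105 104 104 104 104 106 105 104 104 103 103 105 104 104 105 100 101 101 109 129 135 120 103 101
210  104 104 106 104 104 104 105 105 105 105 103 104 103 103 103 102 100  96  96  90  86  94 106 113 114 115
211  104 105 105 104 105 106 106 106 105 104 101 101 100  99  92  88  85  81  77  71  75  97 116 127 141 143
```

carry_out(slide=[[0.04, 0, 0.35], [0.04, 0, 0.35], [0.04, 0, 0.35], [0, 0, 0]], angular=[[0, 0, 0.16], [0, 0, 0.16], [0, 0, 0.16], [0, 0, 0]])

```text
t: 8.2
ee_pos: [461.6, -153.0, 83.2]
tcp_rot: [-3.14, 0.004, -0.211]
ft_force: [0.1, 0.0, -0.7]
grip_width: -0.2
grip_force: 0.0
```

carry_out(slide=[[0.4, 0, 0], [0.4, 0, 0], [0.4, 0, 0], [0.3, 0, 0], [0.25, 0, -0.05]], angular=[[0, 0, 0], [0, 0, 0], [0, 0, 0], [0, 0, 0], [0, 0, 0]])

```text
t: 8.62
ee_pos: [520.0, -165.7, 89.1]
tcp_rot: [3.141, 0.029, -0.208]
ft_force: [-91.1, 11.9, 80.6]
grip_width: 0.0
grip_force: 46.4
```

carry_out(slide=[[0.25, 0, -0.2], [0.25, 0, -0.15], [0.25, 0, -0.15], [0.25, 0, -0.1], [0.25, 0, -0.1]], angular=[[0, 0, 0], [0, 0, 0], [0, 0, 0], [0, 0, 0], [0, 0, 0]])

```text
t: 9.03
ee_pos: [580.2, -178.9, 116.5]
tcp_rot: [3.141, -0.001, -0.21]
ft_force: [-0.3, -0.5, 0.8]
grip_width: -0.0
grip_force: 0.1
```

```bash
python3 plan.py 614.1 -186.6 115 -.2135 5; python3 snap.py s3; python3 - <<'E'
from h import *
b=cv2.imread('pics/s3_side.png').astype(int); I=b[120:250,280:420:1]
k=(I[:,:,2]-I[:,:,0]>28)
print('\n'.join(str(120+v)+''.join('#' if x else '.' for x in k[v,::1]) for v in range(20,130,3)))
E
```

```text
t 9.03 pos [ 580.2 -178.9  116.5] rot [ 3.141e+00 -1.000e-03 -2.100e-01] F [-0.3 -0.5  0.8] w -0.0 0.1 q6 1.29
slide [0.174 0.002 0.008] ang [ 0.001 -0.002  0.009]
140.....#########....................................####........................################################..............................
143......#########...................................###.........................################################..............................
146.......######.....................................###.........................################################..............................
149..................................................###.........................####################################..........................
152..................................................###.........................########################################......................
155...................................................####.....................############################################....................
158......................................................#..............
[... 3691 characters left out ...]
..............................##################################............................................................
239................................................###################.........................................................................
242..................................................###.......................................................................................
245............................................................................................................................................
248............................................................................................................................................
```

```bash
cat > lid.py <<'E'
import sys
from h import *
im={c:cv2.imread(f'pics/{sys.argv[1]}_{c}.png').astype(int) for c in C}
P=[558.4,-174.5,-.2135]
for th in np.arange(0.4,2.0,.1):
    out=[]
    for c in C:
        n=0;N=0
        for r in np.linspace(60,112,14):
            for y in np.linspace(-76,76,20):
                X=T(P,np.array([[57-r*np.cos(th),y,48+r*np.sin(th)]])); u,v=np.round(proj(c,X)[0]).astype(int)
                px=im[c][v,u]; N+=1; n+=(px[2]-px[0]>22)
        out.append(round(n/N,2))
    print(round(th,1),out)
E
python3 lid.py s3
```

```text
0.4 [np.float64(0.72), np.float64(0.71)]
0.5 [np.float64(0.64), np.float64(0.74)]
0.6 [np.float64(0.56), np.float64(0.79)]
0.7 [np.float64(0.48), np.float64(0.85)]
0.8 [np.float64(0.4), np.float64(0.92)]
0.9 [np.float64(0.42), np.float64(0.92)]
1.0 [np.float64(0.37), np.float64(0.9)]
1.1 [np.float64(0.38), np.float64(0.8)]
1.2 [np.float64(0.49), np.float64(0.49)]
1.3 [np.float64(0.51), np.float64(0.32)]
1.4 [np.float64(0.61), np.float64(0.45)]
1.5 [np.float64(0.49), np.float64(0.51)]
1.6 [np.float64(0.28), np.float64(0.65)]
1.7 [np.float64(0.16), np.float64(0.68)]
1.8 [np.float64(0.18), np.float64(0.71)]
1.9 [np.float64(0.21), np.float64(0.8)]
```

carry_out(slide=[[0.17, 0, -0.05], [0.17, 0, -0.05], [0.17, 0, -0.05], [0.17, 0, 0], [0.17, 0, 0]], angular=[[0, 0, 0], [0, 0, 0], [0, 0, 0], [0, 0, 0], [0, 0, 0]])

```text
t: 9.55
ee_pos: [613.6, -186.1, 121.4]
tcp_rot: [3.142, -0.0, -0.212]
ft_force: [-0.0, -0.9, -0.1]
grip_width: -0.1
grip_force: 0.0
```

```bash
python3 snap.py s4; python3 - <<'E'
from h import *
a=cv2.imread('pics/s4_top.png');b=cv2.imread('pics/s4_side.png')
cv2.imwrite('pics/p4.png',np.hstack([cv2.resize(a[140:250,300:410],(400,400),interpolation=2),cv2.resize(b[120:250,280:410],(400,400),interpolation=2)]))
E
python3 plan.py 500 -160 200 -.2135 5
```

```text
t 9.65 pos [ 613.7 -186.2  121. ] rot [ 3.142 -0.    -0.212] F [ 0.1  0.2 -0. ] w 0.2 0.0 q6 1.3
slide [-0.584 -0.008 -0.395] ang [ 0.    -0.     0.003]
```

View pics/p4.png

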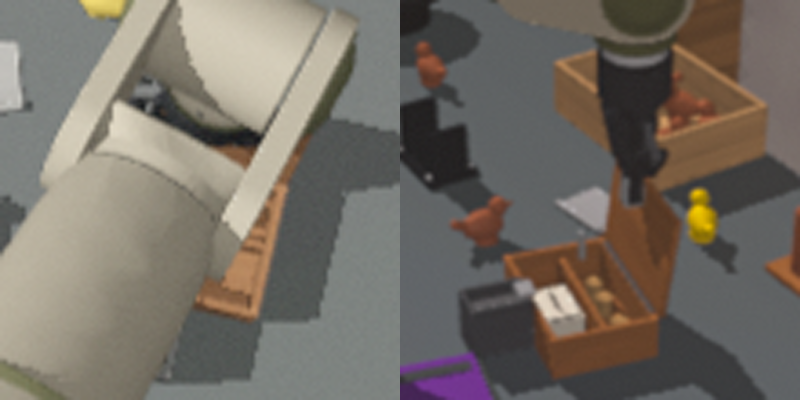

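The lid stands fully back in the side half at (640,240), and the upper half lies in the front compartment at (560,310), which is (331.5,220) in the full picture. Next is the lower half.

carry_out(slide=[[-0.3, 0, -0.4], [-0.3, 0, -0.8], [-0.3, 0, -0.8]], angular=[[0, 0, 0], [0, 0, 0], [0, 0, 0]], fingers=0.75)

```text
t: 9.9
ee_pos: [576.7, -178.0, 201.0]
tcp_rot: [-3.141, 0.003, -0.212]
ft_force: [0.3, -0.3, 1.1]
grip_width: 35.7
grip_force: 0.0
```

```bash
python3 plan.py 439.1 173 120 1.431 25
```

```text
t 9.9 pos [ 576.7 -178.   201. ] rot [-3.141e+00  3.000e-03 -2.120e-01] F [ 0.3 -0.3  1.1] w 35.7 0.0 q6 1.29
slide [ 0.085 -0.414  0.081] ang [-0.002  0.001 -0.942]
```

carry_out(slide=[[0.085, -0.415, 0.08], [0.085, -0.415, 0.08], [0.085, -0.415, 0.08], [0.085, -0.415, 0.08], [0.085, -0.415, 0.08]], angular=[[0, 0, -0.94], [0, 0, -0.94], [0, 0, -0.94], [0, 0, -0.94], [0, 0, -0.94]])

```text
t: 10.32
ee_pos: [601.3, -96.7, 185.0]
tcp_rot: [-3.141, 0.0, 0.119]
ft_force: [0.5, -0.8, -0.6]
grip_width: 64.3
grip_force: 0.0
```

carry_out(slide=[[0.085, -0.415, 0.08], [0.085, -0.415, 0.08], [0.085, -0.415, 0.08], [0.085, -0.415, 0.08], [0.085, -0.415, 0.08]], angular=[[0, 0, -0.94], [0, 0, -0.94], [0, 0, -0.94], [0, 0, -0.94], [0, 0, -0.94]])

```text
t: 10.73
ee_pos: [597.3, -12.3, 169.0]
tcp_rot: [-3.141, 0.0, 0.447]
ft_force: [-0.3, 0.1, -0.2]
grip_width: 63.9
grip_force: 0.0
```

carry_out(slide=[[0.085, -0.415, 0.08], [0.085, -0.415, 0.08], [0.085, -0.415, 0.08], [0.085, -0.415, 0.08], [0.085, -0.415, 0.08]], angular=[[0, 0, -0.94], [0, 0, -0.94], [0, 0, -0.94], [0, 0, -0.94], [0, 0, -0.94]])

```text
t: 11.15
ee_pos: [566.3, 66.2, 153.0]
tcp_rot: [-3.141, 0.0, 0.775]
ft_force: [-0.1, -0.5, 0.3]
grip_width: 64.6
grip_force: 0.0
```

carry_out(slide=[[0.085, -0.415, 0.08], [0.085, -0.415, 0.08], [0.085, -0.415, 0.08], [0.085, -0.415, 0.08], [0.085, -0.415, 0.08]], angular=[[0, 0, -0.94], [0, 0, -0.94], [0, 0, -0.94], [0, 0, -0.94], [0, 0, -0.94]])

```text
t: 11.57
ee_pos: [511.7, 130.5, 137.1]
tcp_rot: [-3.141, 0.0, 1.103]
ft_force: [-0.4, -0.5, -0.6]
grip_width: 64.0
grip_force: 0.0
```

carry_out(slide=[[0.085, -0.415, 0.08], [0.085, -0.415, 0.08], [0.085, -0.415, 0.08], [0.085, -0.415, 0.08], [0.085, -0.415, 0.08]], angular=[[0, 0, -0.94], [0, 0, -0.94], [0, 0, -0.94], [0, 0, -0.94], [0, 0, -0.94]])

```text
t: 11.98
ee_pos: [439.2, 173.8, 121.2]
tcp_rot: [-3.142, -0.0, 1.432]
ft_force: [-0.1, 0.8, -0.5]
grip_width: 64.0
grip_force: 0.0
```

```bash
python3 snap.py s5; python3 lid.py s5 | sed -n '3,16p'; python3 plan.py 439.1 173 45 1.431 3
```

```text
0.6 [np.float64(0.56), np.float64(0.85)]
0.7 [np.float64(0.48), np.float64(0.9)]
0.8 [np.float64(0.4), np.float64(0.98)]
0.9 [np.float64(0.42), np.float64(0.98)]
1.0 [np.float64(0.36), np.float64(0.95)]
1.1 [np.float64(0.38), np.float64(0.96)]
1.2 [np.float64(0.42), np.float64(0.98)]
1.3 [np.float64(0.5), np.float64(0.71)]
1.4 [np.float64(0.57), np.float64(0.97)]
1.5 [np.float64(0.65), np.float64(0.99)]
1.6 [np.float64(0.74), np.float64(1.0)]
1.7 [np.float64(0.88), np.float64(1.0)]
1.8 [np.float64(0.95), np.float64(1.0)]
1.9 [np.float64(1.0), np.float64(1.0)]
t 12.08 pos [437.8 174.1 121. ] rot [-3.139  0.     1.431] F [-0.1 -0.4  0.3] w 64.1 0.0 q6 0.27
slide [-0.007  0.013  0.633] ang [-0.011  0.002 -0.   ]
```

carry_out(slide=[[-0.01, 0.02, 0.8], [-0.01, 0.02, 0.8], [0, 0, 0.7], [0, 0, 0]], angular=[[-0.01, 0, 0], [-0.01, 0, 0], [0, 0, 0], [0, 0, 0]])

```text
t: 12.42
ee_pos: [440.0, 171.6, 25.6]
tcp_rot: [-3.136, 0.002, 1.426]
ft_force: [-0.1, -0.1, -1.6]
grip_width: 64.2
grip_force: 0.0
```

```bash
python3 plan.py 439.1 173 22 1.431 1; python3 - <<'E'
from h import *
print(arm.tips_ahead); b=arm.grab_frame('side').astype(int); s=arm.get_state(); p=np.array(s['ee_pos'])
u=np.array([np.sin(1.431),-np.cos(1.431),0])
for k in(-1,1): print(proj('side',[p+u*k*32-[0,0,11],p+u*k*46-[0,0,11],p+u*k*46+[0,0,10]]).round(1).tolist())
print('\n'.join(str(v)+' '+''.join('%4d'%x for x in b.max(2)[v,238:284]) for v in range(160,204)))
E
```

```text
t 12.42 pos [440.  171.6  25.6] rot [-3.136e+00  2.000e-03  1.426e+00] F [-0.1 -0.1 -1.6] w 64.2 0.0 q6 0.27
slide [ 0.031 -0.027  0.091] ang [-0.083  0.029 -0.072]
11.0
[[251.5, 184.8], [247.8, 185.7], [247.2, 180.7]]
[[268.4, 181.0], [272.0, 180.2], [271.6, 175.3]]
160   94  60  40  40  47  71  99 106  96  69  49  40  39  42  42  40  40  40  41  43  46  49  45  46  50  55  55  45  40  39  47  61  70  65  57  46  39  42  69  99 104  88  49  31  32  35
161   96  69  45  40  44  68  98 107  96  66  49  45  42  42  42  42  44  45  45  51  62  66  56  59  59  62  60  53  43  39  40  46  55  57  49  41  39  43  71 100 105  91  50  31  34  33
162   97  72  46  38  41  60  92 103  91  60  48  47  44  42  42  47  55  55  59  59  60  62  61  62  62  62  60  59  51  43  40  41  46  45  40  41  44  52  78  98 103  90  49  31  33  33
163  100  80  50  40  42  56  83  98  81  50  46  48  45  42  45  52  61  62  62  61  61  63  62  61  60  61  62  60  56  47  42  41  42  39  43  53  66  74  91 102 102  90  51  31  34  33
164  104  90  56  39  41  52  76  87  66  45  45  48  41  42  47  56  62  61
[... 6783 characters left out ...]
0 104 107 106 106 105 106 105  99  82  72  66  61  64  80  97 105 106 106 105 105 104 104 105 105 106 105 104 104 104 104 105 105 104
201  124 156 170 174 171 166 153 143 134 126 117 107 101 104 106 106 106 106 104 106 105 101  94  76  64  63  66  80  95 101 106 106 106 105 105 105 106 105 106 105 105 105 106 106 105 106
202  121 146 158 159 157 151 136 123 122 124 119 115 106 105 105 106 108 106 106 106 106 107 103  88  68  61  62  65  71  81  95  98  98  99 104 107 105 105 106 105 106 107 104 100  97  98
203  109 124 139 144 144 140 127 116 115 118 120 127 116 108 107 105 107 106 106 106 104  98  91  75  63  63  62  61  62  64  70  72  72  81  95  99  98  99  98  97  98  97  91  75  70  72
```

The finger ends show at rows 174–177, about 30 mm higher than the stated tip offset gives. That matches the pad contact height, so the tips are really about 16–20 mm above the reported TCP. I'll go down by feel.

carry_out(slide=[[0.03, -0.03, 0.2], [0, 0, 0.2], [0, 0, 0]], angular=[[-0.08, 0.03, -0.07], [0, 0, 0], [0, 0, 0]])

```text
t: 12.72
ee_pos: [441.1, 173.6, 13.6]
tcp_rot: [3.134, -0.002, 1.432]
ft_force: [-0.5, 0.6, -0.6]
grip_width: 63.6
grip_force: 0.0
```

carry_out(slide=[[0, 0, 0.15], [0, 0, 0.1], [0, 0, 0]], angular=[[0, 0, 0], [0, 0, 0], [0, 0, 0]])

```text
t: 12.97
ee_pos: [440.7, 173.7, 3.1]
tcp_rot: [3.135, -0.002, 1.433]
ft_force: [-0.6, -0.1, 0.2]
grip_width: 64.0
grip_force: 0.0
```

```bash
python3 plan.py 439.1 173 -8 1.431 1; python3 - <<'E'
from h import *
b=arm.grab_frame('side').astype(int)
print('\n'.join(str(v)+' '+''.join('%4d'%x for x in b.max(2)[v,244:276]) for v in range(170,196)))
E
```

```text
t 12.97 pos [440.7 173.7   3.1] rot [ 3.135e+00 -2.000e-03  1.433e+00] F [-0.6 -0.1  0.2] w 64.0 0.0 q6 0.26
slide [-0.022 -0.04   0.276] ang [ 0.093 -0.028  0.024]
170   77 106  86  50  43  44  41  42  57  77  97  99 100 100  99 100 100  99  99 100 100 100  88  55  40  45  45  60  86 100 105 105
171   48  57  51  47  46  41  42  55  82  99 105 105 104 105 104 106 104 105 105 105 106 105  91  53  48  62  57  66  96 104 102 103
172   40  43  46  46  44  41  45  69  99 105 103 103 104 102 103 103 103 103 104 103 103 104  92  58  55  76  68  63  89 102 101 102
173   40  41  42  44  42  42  50  77 101 105 105 103 104 103 102 102 103 102 102 102 103 103  92  60  57  79  77  63  84 101 103 102
174   44  47  46  42  39  43  57  85 102 104 103 103 103 102 101 102 101 102 102 101 103 103  95  64  52  75  80  62  79 100 103 101
175   69  73  61  44  42  50  67  84 101 102 101 101 102 101 102 108 116 117 111 102 100 102  94  67  52  78  85  63  78 100 103 101
176  100  99  82  50  45  67  88  92 101 102 102 107 118 122 133 150 166 173 167 141 106 100  95  69  51  76  89  65  80  98 102 101
177 
[... 1822 characters left out ...]
 95  64  64  82 100 104  96  78  68
191  104 105 104 104 103 103 103 104 104 101  96 102 120 136 134 131 132 129 112  93  84  80  73  65  60  61  74  96 105 102  98  92
192  105 106 107 105 104 104 104 103 103  97  81  75  98 114 101  89  81  79  71  63  58  59  59  60  59  59  63  82 101 106 105 102
193  106 106 105 105 105 104 104 105 104  99  85  65  66  72  67  62  59  59  59  60  60  61  61  61  61  61  61  72  94 102 105 105
194  106 106 106 106 105 105 105 105 104  99  82  64  60  59  61  58  62  61  61  61  60  61  60  61  63  73  74  77  88 100 104 104
195  105 106 106 105 105 104 105 104 105 103  91  69  60  63  61  63  61  61  61  62  66  73  74  75  82  97 100  98 100 102 103 103
```

carry_out(slide=[[-0.02, -0.04, 0.15], [0, 0, 0.12], [0, 0, 0]], angular=[[0.09, -0.03, 0.02], [0, 0, 0], [0, 0, 0]])

```text
t: 13.27
ee_pos: [438.7, 173.1, -8.4]
tcp_rot: [-3.141, 0.0, 1.432]
ft_force: [0.3, 0.6, -0.2]
grip_width: 64.2
grip_force: 0.0
```

carry_out(slide=[[0, 0, 0.1], [0, 0, 0]], angular=[[0, 0, 0], [0, 0, 0]])

```text
t: 13.43
ee_pos: [438.9, 173.1, -12.1]
tcp_rot: [-3.142, 0.0, 1.432]
ft_force: [0.3, -0.1, -1.7]
grip_width: 64.5
grip_force: 0.0
```

carry_out(slide=[[0, 0, 0.08], [0, 0, 0]], angular=[[0, 0, 0], [0, 0, 0]])

```text
t: 13.6
ee_pos: [439.0, 173.2, -15.1]
tcp_rot: [3.141, 0.0, 1.432]
ft_force: [-0.6, 0.9, 0.2]
grip_width: 64.1
grip_force: 0.0
```

carry_out(slide=[[0, 0, 0.08], [0, 0, 0]], angular=[[0, 0, 0], [0, 0, 0]])

```text
t: 13.77
ee_pos: [439.0, 173.2, -18.3]
tcp_rot: [3.141, 0.0, 1.432]
ft_force: [0.4, 0.1, -0.5]
grip_width: 64.1
grip_force: 0.0
```

```bash
python3 - <<'E'
from h import *
b=arm.grab_frame('side').astype(int);print(arm.get_state()['ft_force'])
print('\n'.join(str(v)+' '+''.join('%4d'%x for x in b.max(2)[v,244:276]) for v in range(174,196)))
E
```

```text
[ 0.02013315  0.1112511  -0.58081817]
174   66  93  93  67  46  46  46  41  42  61  91 103 104 103 102 102 103 102 102 102 101 104  96  68  44  38  39  43  58  78  86  91
175   56  75  76  55  42  45  44  40  47  69  96 104 102 101 103 107 116 116 112 102 101 103  94  63  42  42  43  49  74  98 102 101
176   44  52  56  48  44  43  42  48  66  83 100 108 118 122 133 150 166 173 167 140 106 100  90  58  44  54  57  59  86 103 103 103
177   41  43  46  49  47  43  42  71 107 119 132 155 176 183 194 200 204 210 219 200 134 102  90  60  48  68  72  65  85 101 103 101
178   41  40  42  44  44  38  54 118 174 173 186 212 221 218 201 168 160 180 216 215 168 111  92  64  51  75  79  61  80 101 103 102
179   42  47  44  41  42  41  66 149 215 203 200 222 225 211 175 116  98 135 194 224 207 138  93  64  52  78  86  63  77 100 103 101
180   62  69  63  46  39  45  63 126 196 222 221 223 212 176 136  95  80 108 171 219 216 166 106  67  51  77  88  64  78 101 105 103
181   94  99  89  54  41  56  70 106 171 218 227 224 199 133  95  83  80 100 158 215 221 197 149  86  49  68  86  63  76 100 104 10
[... 1163 characters left out ...]
 93  63  62  82 101 103  94  75  61
191  106 104 105 104 103  96  80  61  57  64  79 107 132 140 134 131 130 128 112  92  83  80  72  65  59  59  73  94 105 103  94  73
192  106 104 106 104 105 102  91  66  59  60  63  82 109 116 101  90  80  78  70  62  58  59  61  59  60  59  65  82 101 105 102  91
193  105 107 106 105 105 105  97  78  63  59  61  63  71  72  66  62  58  59  59  60  60  61  60  59  60  60  60  74  94 104 104  97
194  106 105 106 106 105 106 104  95  76  63  61  61  60  59  61  61  60  62  59  62  60  61  61  60  65  72  73  76  90 101 105 103
195  105 106 106 105 105 106 107 104  92  69  62  63  63  64  63  63  61  62  63  61  65  74  75  74  83  98  99 100  99  98  97  97
```

Tips are about 5 mm above the slate, with their shadows nearly meeting them. I'll raise 3 mm and close.

carry_out(slide=[[0, 0, -0.08], [0, 0, 0], [0, 0, 0], [0, 0, 0], [0, 0, 0]], angular=[[0, 0, 0], [0, 0, 0], [0, 0, 0], [0, 0, 0], [0, 0, 0]], fingers=0, squeeze=35)

```text
t: 14.23
ee_pos: [439.3, 173.2, -14.0]
tcp_rot: [3.14, -0.0, 1.432]
ft_force: [-1.9, 0.4, 5.6]
grip_width: 43.3
grip_force: 35.8
```

carry_out(slide=[[0, 0, 0], [0, 0, -0.2], [0, 0, -0.3], [0, 0, 0]], angular=[[0, 0, 0], [0, 0, 0], [0, 0, 0], [0, 0, 0]])

```text
t: 14.57
ee_pos: [440.0, 173.3, 7.1]
tcp_rot: [3.138, -0.001, 1.432]
ft_force: [1.0, 0.2, -0.0]
grip_width: 43.4
grip_force: 36.3
```

```bash
python3 plan.py 583.5 201.8 110 1.54 6
```

```text
t 14.57 pos [440.  173.3   7.1] rot [ 3.138e+00 -1.000e-03  1.432e+00] F [ 1.   0.2 -0. ] w 43.4 36.3 q6 0.26
slide [ 0.174  0.585 -0.427] ang [ 0.009 -0.001 -0.259]
```

carry_out(slide=[[0, 0.2, -0.5], [0.1, 0.4, -0.8], [0.2, 0.7, -0.7], [0.25, 0.7, -0.1], [0.2, 0.7, 0]], angular=[[0, 0, -0.26], [0, 0, -0.26], [0, 0, -0.26], [0, 0, -0.26], [0, 0, -0.26]])

```text
t: 14.98
ee_pos: [551.3, 193.4, 91.9]
tcp_rot: [3.136, -0.001, 1.523]
ft_force: [0.2, 0.6, -2.7]
grip_width: 43.3
grip_force: 36.5
```

```bash
python3 plan.py 583.5 201.8 88 1.54 4
```

```text
t 14.98 pos [551.3 193.4  91.9] rot [ 3.136e+00 -1.000e-03  1.523e+00] F [ 0.2  0.6 -2.7] w 43.3 36.5 q6 0.18
slide [0.06  0.199 0.025] ang [ 0.019 -0.003 -0.06 ]
```

carry_out(slide=[[0.06, 0.2, 0.02], [0.06, 0.2, 0.02], [0.06, 0.2, 0.02], [0.06, 0.2, 0.02], [0, 0, 0]], angular=[[0, 0, -0.06], [0, 0, -0.06], [0, 0, -0.06], [0, 0, -0.06], [0, 0, 0]])

```text
t: 15.4
ee_pos: [582.2, 201.3, 85.7]
tcp_rot: [3.141, 0.0, 1.539]
ft_force: [-0.9, 0.5, -1.0]
grip_width: 43.1
grip_force: 36.5
```

```bash
python3 snap.py s6;python3 plan.py 583.5 201.8 20 1.54 4; python3 - <<'E'
from h import *
b=cv2.imread('pics/s6_side.png').astype(int)
print('\n'.join(str(v)+' '+''.join('%4d'%x for x in b.max(2)[v,270:312]) for v in range(134,184)))
E
```

```text
t 15.5 pos [581.2 201.1  85.9] rot [-3.141  0.     1.539] F [ 0.1  0.  -0.8] w 43.2 36.5 q6 0.17
slide [0.005 0.014 0.412] ang [-0.001  0.001 -0.003]
134   59  59  48  38  38  38  40  47  58  57  44  43  41  39  37  42  76 114 118  90  65  60  55  44  38  37  37  42  48  47  42  41  37  45  61  81  96  99  98  98  98  98
135   60  60  54  42  36  38  39  44  53  54  45  42  41  40  38  42  72 109 113  95  69  59  56  49  39  38  39  37  39  39  40  38  42  56  79  95  99  99  99  98  97  98
136   62  61  56  48  39  36  39  43  49  51  43  40  41  41  37  45  77 106 108  92  71  59  61  55  47  38  38  39  39  40  43  47  58  76  94  99 100  99  97  99  97  98
137   59  60  59  55  42  37  39  39  45  47  43  40  41  38  38  49  77  99 102  98  93  78  61  58  53  41  37  37  41  45  53  63  78  94 100 100  98  98  98  97  98  98
138   60  60  59  56  47  38  39  39  42  44  43  42  41  37  40  64  96 112 118 132 145 130  91  54  41  39  44  46  49  65  74  81  95 100 100  98  98  97  97  99  98  97
139   76  69  62  55  50  40  36  38  39  42  42  41  41  37  50  97 143 165 176 180 
[... 6999 characters left out ...]
 102 102
180  103 104 103 104 103 102 102 102 101 100 102 101 102 101 102 104 101  87  62  38  34  36  39  44  48  53  57  60  60  61  62  62  62  61  59  60  63  77  95 102 102 102
181  103 102 104 103 103 103 101 102 100 103 102 101 101 101 103 103 104 101  89  63  46  46  51  58  60  60  60  62  63  61  61  61  61  60  61  59  60  63  78  92  97 101
182  103 103 103 103 103 102 102 103 102 101 102 101 102 102 102 101 103 103 101  91  76  72  74  74  71  64  62  61  61  61  61  62  61  60  61  60  60  60  62  69  79  95
183  103 102 104 103 104 102 103 104 103 101 102 101 102 102 101 101 102 102 103 101  99  99  99  99  90  74  63  59  61  61  61  60  61  62  61  60  60  60  60  58  65  82
```

carry_out(slide=[[0.005, 0.03, 0.4], [0.005, 0.025, 0.5], [0, 0, 0.5], [0, 0, 0.4], [0, 0, 0]], angular=[[0, 0, 0], [0, 0, 0], [0, 0, 0], [0, 0, 0], [0, 0, 0]])

```text
t: 15.92
ee_pos: [581.5, 201.1, 11.3]
tcp_rot: [-3.136, 0.001, 1.539]
ft_force: [-0.2, 0.3, -1.8]
grip_width: 43.4
grip_force: 36.4
```

```bash
python3 plan.py 583.4 201.6 -3 1.539 3
```

```text
t 15.92 pos [581.5 201.1  11.3] rot [-3.136e+00  1.000e-03  1.539e+00] F [-0.2  0.3 -1.8] w 43.4 36.4 q6 0.17
slide [0.005 0.016 0.119] ang [-0.026  0.006 -0.   ]
```

carry_out(slide=[[0, 0, 0.1], [0, 0, 0.1], [0, 0, 0], [0, 0, 0]], angular=[[0, 0, 0], [0, 0, 0], [0, 0, 0], [0, 0, 0]])

```text
t: 16.25
ee_pos: [584.1, 201.5, 6.9]
tcp_rot: [3.14, -0.0, 1.539]
ft_force: [0.1, -0.8, -0.5]
grip_width: 43.5
grip_force: 36.4
```

```bash
python3 plan.py 583.4 201.6 -3 1.539 2
```

```text
t 16.25 pos [584.1 201.5   6.9] rot [ 3.14  -0.     1.539] F [ 0.1 -0.8 -0.5] w 43.5 36.4 q6 0.17
slide [ 0.001 -0.009  0.124] ang [ 0.013 -0.001  0.001]
```

carry_out(slide=[[0, -0.01, 0.12], [0, -0.01, 0.12], [0, 0, 0]], angular=[[0.01, 0, 0], [0.01, 0, 0], [0, 0, 0]])

```text
t: 16.5
ee_pos: [582.5, 201.4, -4.3]
tcp_rot: [-3.139, 0.0, 1.539]
ft_force: [0.7, -0.5, -1.4]
grip_width: 43.1
grip_force: 36.4
```

carry_out(slide=[[0, 0, 0.04], [0, 0, 0]], angular=[[0, 0, 0], [0, 0, 0]])

```text
t: 16.67
ee_pos: [583.0, 201.5, -5.3]
tcp_rot: [-3.141, 0.0, 1.539]
ft_force: [0.5, 0.2, -1.8]
grip_width: 43.4
grip_force: 36.4
```

carry_out(slide=[[0, 0, 0.03], [0, 0, 0]], angular=[[0, 0, 0], [0, 0, 0]])

```text
t: 16.83
ee_pos: [583.2, 201.5, -6.0]
tcp_rot: [-3.141, 0.0, 1.539]
ft_force: [-0.8, -0.5, 0.4]
grip_width: 43.4
grip_force: 36.6
```

carry_out(slide=[[0, 0, 0.015], [0, 0, 0]], angular=[[0, 0, 0], [0, 0, 0]])

```text
t: 17.0
ee_pos: [583.3, 201.5, -6.0]
tcp_rot: [3.141, 0.0, 1.539]
ft_force: [-2.6, -0.4, 5.8]
grip_width: 43.3
grip_force: 37.2
```

carry_out(slide=[[0, 0, 0], [0, 0, 0], [0, 0, 0], [0, 0, 0], [0, 0, 0]], angular=[[0, 0, 0], [0, 0, 0], [0, 0, 0], [0, 0, 0], [0, 0, 0]], fingers=0.7)

```text
t: 17.42
ee_pos: [583.1, 201.5, -6.9]
tcp_rot: [-3.141, 0.0, 1.539]
ft_force: [0.5, 0.1, 0.4]
grip_width: 60.1
grip_force: 0.0
```

carry_out(slide=[[0, 0, -0.3], [0, 0, -0.7], [0, 0, -1], [0, 0, -1], [0, 0, -0.7]], angular=[[0, 0, 0], [0, 0, 0], [0, 0, 0], [0, 0, 0], [0, 0, 0]])

```text
t: 17.83
ee_pos: [583.8, 201.7, 145.9]
tcp_rot: [3.138, -0.001, 1.539]
ft_force: [0.4, -0.1, -1.2]
grip_width: 59.9
grip_force: 0.0
```

```bash
python3 plan.py 531 -168.6 150 -.2135 25
```

```text
t 17.83 pos [583.8 201.7 145.9] rot [ 3.138e+00 -1.000e-03  1.539e+00] F [ 0.4 -0.1 -1.2] w 59.9 0.0 q6 0.17
slide [-0.317  0.285 -0.004] ang [ 1.000e-03 -2.000e-03  1.004e+00]
```

```bash
cat > up.py <<'E'
from h import *
im={c:cv2.imread(f'pics/s7_{c}.png').astype(float) for c in C}
P=np.array([558.4,-174.5,-.2135])
rois={}
for c in C:
    q=proj(c,T(P,blk(-57,10,-78,78,6,50))); l,t=np.floor(q.min(0)-2).astype(int); r,b=np.ceil(q.max(0)+2).astype(int); rois[c]=(l,t,r,b)
    I=im[c][t:b,l:r]; print(c,rois[c]); 
    w=((I.min(2)>95)&(I[:,:,2]-I[:,:,0]<50)); 
    print('\n'.join(str(t+i)+' '+''.join('#' if x else '.' for x in r_) for i,r_ in enumerate(w)))
E
python3 snap.py s7; python3 up.py
```

```text
side (np.int64(311), np.int64(196), np.int64(352), np.int64(243))
196 ..#################.........#............
197 .....################.......#............
198 .......###############...................
199 .........#########.......................
200 ...........####..........................
201 .........................................
202 .........................................
203 .........................................
204 .........................................
205 .........................................
206 #........................................
207 ##.......................................
208 ##.......................................
209 ##.......................................
210 ##.......................................
211 ......#####..............................
212 ......#####..........##..................
213 ......#####.....#######..................
214 ......####...###########.................
215 ............#############................
216 ............##############...............
217 ............##############...............
218 .............#####
[... 3132 characters left out ...]
#..##############.......................
220 ###################..#..#########..##........................
221 ######################..#########............................
222 ################################.............................
223 ################################.............................
224 #####################.###########............................
225 #####################.###########............................
226 #####################.############...........................
227 #####################.############...........................
228 ####################.#############......................##...
229 ####################.#############......................####.
```

```bash
cat >> up.py <<'E'
UP=[blk(-22,22,-30,30,6,28),blk(-18,18,-26,26,28,32)]
print('---')
l,t,r,b=329,198,364,221
I=im['top'][t:b,l:r]; m=((I.min(2)>95)&(I[:,:,2]-I[:,:,0]<50)).astype(float); w=np.ones_like(m); w[-6:]=0  # nose rows out
V=[('top',UP,(l,t,r,b),m,w)]
p0=T(P,np.array([[-25.,5,0]]))[0]
def box(p): c,s=np.cos(-P[2]),np.sin(-P[2]); d=p[:2]-P[:2]; return (c*d[0]-s*d[1],s*d[0]+c*d[1],p[2]-P[2])
x,f=fit(V,[*p0[:2],P[2]]);print(x.round(3),round(f,1),np.round(box(x),3))
l,t,r,b=318,206,345,232
I=im['side'][t:b,l:r]; m=((I.min(2)>95)&(I[:,:,2]-I[:,:,0]<50)).astype(float); w=np.ones_like(m); w[-7:]=0; w[:,:4]=0
x,f=fit([('side',UP,(l,t,r,b),m,w)],[*p0[:2],P[2]]);print(x.round(3),round(f,1),np.round(box(x),3))
x,f=fit([('side',UP,(l,t,r,b),m,w)]+V,[*p0[:2],P[2]]);print(x.round(3),round(f,1),np.round(box(x),3))
# lower in frame
fr={}
for c,roi in dict(top=(208,178,250,210),side=(276,150,310,184)).items():
    l,t,r,b=roi; I=im[c][t:b,l:r].astype(int); print(c,roi); print('\n'.join(str(t+i)+' '+''.join('#' if x else '.' for x in q) for i,q in enumerate(I.min(2)>110)))
E
python3 up.py | sed -n '/---/,$p'
```

```text
---
[ 5.35339e+02 -1.65622e+02 -2.40000e-01] 7.0 [-24.419   3.79   -0.026]
[ 5.36776e+02 -1.65491e+02 -3.98000e-01] 22.5 [-23.042   4.223  -0.184]
[ 5.35621e+02 -1.65808e+02 -2.92000e-01] 35.8 [-24.103   3.668  -0.079]
top (208, 178, 250, 210)
178 .........#################################
179 .........#################################
180 .........#################################
181 .........#################################
182 ..................##.##.####...###########
183 ....................................######
184 ...........###...........................#
185 ..........#################..............#
186 .........###################..............
187 .........##################...............
188 .........#####...###########..............
189 .........####........#######..............
190 .........####.........#####...............
191 .........#####........#####...............
192 .........#######.......####...............
193 .........#######......####................
194 .........########.#.#######...............
195 .........##################...............
196 ......
[... 1299 characters left out ...]
66 .........####.....................
167 .........####.....................
168 ..........###.....................
169 ..........###.....................
170 ..........##......................
171 ...........#......................
172 ..................................
173 ..................................
174 ..................................
175 ..................................
176 ..................................
177 ..................................
178 ..................................
179 ..................................
180 ..................................
181 ..................................
182 ..................................
183 ..................................
```

```bash
python3 plan.py 480 -120 140 -.2135 30
```

```text
t 17.93 pos [585.3 201.9 147.7] rot [ 3.131e+00 -2.000e-03  1.539e+00] F [-1.  -0.5  0.5] w 59.9 0.0 q6 0.17
slide [-0.272  0.172  0.007] ang [ 0.003 -0.005  0.837]
```

carry_out(slide=[[-0.326, 0.206, 0.01], [-0.326, 0.206, 0.01], [-0.326, 0.206, 0.01], [-0.326, 0.206, 0.01], [-0.326, 0.206, 0.01]], angular=[[0, 0, 1], [0, 0, 1], [0, 0, 1], [0, 0, 1], [0, 0, 1]], fingers=1)

```text
t: 18.35
ee_pos: [612.5, 129.9, 139.0]
tcp_rot: [-3.14, 0.001, 1.187]
ft_force: [-0.4, -0.1, 0.7]
grip_width: 85.7
grip_force: 0.0
```

carry_out(slide=[[-0.326, 0.206, 0.01], [-0.326, 0.206, 0.01], [-0.326, 0.206, 0.01], [-0.326, 0.206, 0.01], [-0.326, 0.206, 0.01]], angular=[[0, 0, 1], [0, 0, 1], [0, 0, 1], [0, 0, 1], [0, 0, 1]])

```text
t: 18.77
ee_pos: [615.6, 53.1, 137.0]
tcp_rot: [-3.141, 0.001, 0.837]
ft_force: [0.3, -1.0, 0.8]
grip_width: 85.2
grip_force: 0.0
```

carry_out(slide=[[-0.326, 0.206, 0.01], [-0.326, 0.206, 0.01], [-0.326, 0.206, 0.01], [-0.326, 0.206, 0.01], [-0.326, 0.206, 0.01]], angular=[[0, 0, 1], [0, 0, 1], [0, 0, 1], [0, 0, 1], [0, 0, 1]])

```text
t: 19.18
ee_pos: [592.2, -20.0, 135.0]
tcp_rot: [-3.141, 0.001, 0.488]
ft_force: [0.1, -0.2, -0.2]
grip_width: 85.5
grip_force: 0.0
```

carry_out(slide=[[-0.326, 0.206, 0.01], [-0.326, 0.206, 0.01], [-0.326, 0.206, 0.01], [-0.326, 0.206, 0.01], [-0.326, 0.206, 0.01]], angular=[[0, 0, 1], [0, 0, 1], [0, 0, 1], [0, 0, 1], [0, 0, 1]])

```text
t: 19.6
ee_pos: [545.2, -80.7, 133.1]
tcp_rot: [-3.141, 0.001, 0.139]
ft_force: [0.3, -0.8, 0.3]
grip_width: 85.6
grip_force: 0.0
```

carry_out(slide=[[-0.326, 0.206, 0.01], [-0.326, 0.206, 0.01], [-0.326, 0.206, 0.01], [-0.326, 0.206, 0.01], [-0.326, 0.206, 0.01]], angular=[[0, 0, 1], [0, 0, 1], [0, 0, 1], [0, 0, 1], [0, 0, 1]])

```text
t: 20.02
ee_pos: [480.3, -121.7, 131.2]
tcp_rot: [3.141, 0.001, -0.21]
ft_force: [0.3, -0.0, -0.2]
grip_width: 85.5
grip_force: 0.0
```

```bash
python3 snap.py s8; python3 plan.py 535.3 -165.6 110 -.2135 3; cat > seat.py <<'E'
import sys
from h import *
im={c:cv2.imread(f'pics/{sys.argv[1]}_{c}.png').astype(float) for c in C}
for c,roi in dict(top=(208,178,250,210),side=(276,150,310,184)).items():
    l,t,r,b=roi; I=im[c][t:b,l:r].astype(int); print(c,roi); print('\n'.join(str(t+i)+' '+''.join('%4d'%x for x in q) for i,q in enumerate(I.min(2)) if i%1==0))
E
python3 seat.py s8
```

```text
t 20.12 pos [ 479.6 -121.7  131.3] rot [ 3.142e+00  2.000e-03 -2.090e-01] F [0.2 1.2 0.6] w 85.5 0.0 q6 1.29
slide [0.53  0.26  0.177] ang [0.    0.01  0.021]
top (208, 178, 250, 210)
178  128 129 129 129 129 127 129 128 128 127 129 130 130 132 130 131 129 126 128 128 128 129 127 131 128 129 128 132 126 128 127 128 131 127 128 129 128 128 128 130 130 130
179  127 128 124 129 127 131 130 128 127 130 128 131 132 127 128 126 126 130 129 127 127 128 127 127 131 129 128 129 127 128 128 130 130 128 128 130 128 127 129 126 130 127
180  120 117 114 120 126 128 130 126 130 125 126 128 129 129 130 131 129 129 127 127 129 129 130 128 128 128 130 125 130 128 131 129 127 129 128 130 129 129 132 127 130 127
181   94  73  74  87 107 111 113 119 119 117 123 120 122 121 120 119 128 128 131 128 128 127 129 130 130 128 129 131 129 130 128 128 129 127 129 130 128 130 127 126 128 130
182   87  51  50  45  44  47  70 115  97  73  87  88  93  93  91  90 108 110 112 114 111 110 112 111 114 113 115 114 110 113 110 113 118 124 119 126 130 127 130 128 130 128
183   81  47  46  41  28   9  65 135 115  67  40  4
[... 8739 characters left out ...]
  98  98  97  98  98  98  98  97  99  96  85  62  45  44  39  34  32  34  36  37  43  46  49  53  56  58  59  59  60  63  76  85  71  45
180   97  98  98  97  97  98  98  97  97  99  95  83  59  37  32  37  36  42  46  51  56  59  59  60  60  60  61  59  59  60  61  72  77  59
181   97  97  98  97  98  98  98  98  99  97  99  97  84  61  46  46  51  57  57  58  60  61  60  59  61  59  60  59  60  59  59  62  72  79
182   98  98  99  98  97  98  98  98  97  97  98  98  96  86  72  69  69  71  69  61  59  58  59  60  59  60  59  59  59  59  56  59  71  89
183   97  98  97  97  98  97  97  99  97  98  98  98  97  97  94  94  94  94  87  72  60  58  59  60  60  59  59  60  59  59  60  60  71  91
```

```bash
python3 - <<'E'
from h import *
im=cv2.imread('pics/s8_top.png').astype(float)
roi=(212,180,242,208); l,t,r,b=roi
I=im[t:b,l:r].min(2); m=np.clip((I-48)/90,0,1); m=cv2.morphologyEx(m,cv2.MORPH_CLOSE,np.ones((9,9)))
w=np.ones_like(m); w[:2]=0; w[:5,:8]=0; w[19:,17:]=0 if 0 else w[19:,17:]; w[20:,:7]=0; w[20:,18:]=0; w[:4,:]=np.where(np.arange(30)<8,0,w[:4,:]); w[:5,18:]=np.where(np.arange(18,30)>25,0,w[:5,18:])
x,f=fit([('top',[blk(-22,22,-30,30,8,36)],roi,m,w)],[583.2,201.5,-.03]);print('lower top fit',x.round(3),round(f,2))
for c in(216.6,235.1): print(ray('top',(c,192),36).round(1))
for y in (-35,35): print(y,proj('top',T([583.5,201.8,-.031],np.array([[0.,y,36],[0,y,68],[0.,y,8]]))).round(1).tolist())
# cheek edges in the top view, row 192
I0=cv2.imread('pics/s8_top.png').max(2); print(I0[192,204:252]); print(I0[188,204:252])
E
```

```text
lower top fit [5.84937e+02 2.07319e+02 6.50000e-02] 128.28
[581.6 229.4  36. ]
[583.  172.6  36. ]
-35 [[237.0, 192.2], [234.8, 190.2], [238.8, 193.9]]
35 [[214.3, 191.0], [211.5, 189.0], [216.6, 192.7]]
[132 133 133  89  55  49  43  22  18  26  27  26  57 164 176 176 177 175
 168 146  99  83 115 120 120 128 127 168 175 175 162  86  49  47  23  15
  24  23  19  31  36  31  77  88  87  87  90  85]
[134 132 133 114  69  50  49  22  23  13  24  18  11 147 174 178 170 133
  92  81 115 155 207 202 214 226 237 239 239 211 210 129  46  46  40  23
  22  31  29  37  38  31  66  85  86  87  92  85]
```

```bash
cat > rel.py <<'E'
import sys
from h import *
F={'top':[583.96,202.15,-.034],'side':[582.7,200.9,-.033]}
tag=sys.argv[1]; H=[blk(-22,22,-30,30,8,36)]
def hull(c,X,p,roi): return render(c,[X],p,roi)
im={c:cv2.imread(f'pics/{tag}_{c}.png').astype(float).min(2) for c in C}
roi={'top':(212,180,242,208),'side':(278,158,298,180)}
lo={'top':(24,130),'side':(33,105)}
for c in('top','side'):
    l,t,r,b=roi[c]; I=im[c][t:b,l:r]; m=np.clip((I-lo[c][0])/(lo[c][1]-lo[c][0]),0,1)
    yy,xx=np.mgrid[t:b,l:r]
    w=np.ones_like(m)
    if c=='top':
        m=np.clip((I-48)/82,0,1); m=np.maximum(m,cv2.morphologyEx(m,cv2.MORPH_CLOSE,np.ones((9,9)))*((xx>218)&(xx<233)&(yy>186)&(yy<197)))
        w[yy<184]=0; w[(yy<186)&(xx<218)]=0; w[(yy>199)&(xx<218)]=0; w[yy>202]=0; w[(yy>199)&(xx>237)]=0; w[(yy<187)&(xx>238)]=0
        w[xx>233]=0
    else:
        w[(xx>290)&(yy<163)]=0; w[yy>174]=0; w[xx<281]=0
        w[(xx>286)&(yy<162)]=0
    occ=render(c,[FRn] if 0 else [FR[2]],F[c],roi[c])
    w=w*(occ<.02)
    def cost(p): return (w*(render(c,H,p,roi[c])-m)**2).sum()
    best=None
    for p0 in ([583,200,-.03],[583,203,-.03]):
        sx=np.vstack([p0]+[np.array(p0)+d for d in np.diag([3,3,.04])])
        q=minimize(cost,p0,method='Nelder-Mead',options=dict(initial_simplex=sx,xatol=.02,fatol=1e-3))
        if best is None or q.fun<best.fun: best=q
    print(c,best.x.round(2),round(best.fun,2),'minus frame',np.round(best.x-F[c],2))
E
python3 rel.py s8; python3 plan.py 535.3 -165.6 110 -.2135 3
```

```text
top [ 5.8490e+02  2.0071e+02 -4.0000e-02] 2.19 minus frame [ 0.94 -1.44 -0.01]
side [ 5.8313e+02  1.9934e+02 -2.0000e-02] 2.15 minus frame [ 0.43 -1.56  0.01]
t 20.12 pos [ 479.6 -121.7  131.3] rot [ 3.142e+00  2.000e-03 -2.090e-01] F [0.2 1.2 0.6] w 85.5 0.0 q6 1.29
slide [0.53  0.26  0.177] ang [0.    0.01  0.021]
```

carry_out(slide=[[0.53, 0.26, 0.18], [0.53, 0.26, 0.18], [0.53, 0.26, 0.18], [0, 0, 0], [0, 0, 0]], angular=[[0, 0.01, 0.02], [0, 0.01, 0.02], [0, 0.01, 0.02], [0, 0, 0], [0, 0, 0]])

```text
t: 20.53
ee_pos: [537.4, -165.0, 108.9]
tcp_rot: [-3.141, -0.0, -0.209]
ft_force: [-0.4, 0.5, -0.3]
grip_width: 85.5
grip_force: 0.0
```

```bash
python3 plan.py 535.3 -165.6 30 -.2135 3
```

```text
t 20.53 pos [ 537.4 -165.   108.9] rot [-3.141 -0.    -0.209] F [-0.4  0.5 -0.3] w 85.5 0.0 q6 1.27
slide [-0.016  0.009  0.658] ang [-0.001 -0.001  0.02 ]
```

carry_out(slide=[[-0.01, 0.01, 0.6], [-0.01, 0.01, 0.6], [-0.01, 0, 0.6], [0, 0, 0], [0, 0, 0]], angular=[[0, 0, 0.02], [0, 0, 0.02], [0, 0, 0.02], [0, 0, 0], [0, 0, 0]])

```text
t: 20.95
ee_pos: [535.3, -164.8, 37.8]
tcp_rot: [-3.141, 0.0, -0.214]
ft_force: [0.2, -0.4, 0.1]
grip_width: 85.5
grip_force: 0.0
```

```bash
python3 plan.py 535.3 -165.6 5 -.2135 2
```

```text
t 20.95 pos [ 535.3 -164.8   37.8] rot [-3.141  0.    -0.214] F [ 0.2 -0.4  0.1] w 85.5 0.0 q6 1.27
slide [0.002 0.01  0.41 ] ang [-0.003  0.002 -0.   ]
```

carry_out(slide=[[0, 0.01, 0.25], [0, 0.01, 0.25], [0, 0, 0.2], [0, 0, 0]], angular=[[0, 0, 0], [0, 0, 0], [0, 0, 0], [0, 0, 0]])

```text
t: 21.28
ee_pos: [534.9, -166.0, 8.4]
tcp_rot: [-3.141, 0.001, -0.215]
ft_force: [-1.0, 0.6, -1.2]
grip_width: 85.3
grip_force: 0.0
```

carry_out(slide=[[0, 0, 0.2], [0, 0, 0.1], [0, 0, 0]], angular=[[0, 0, 0], [0, 0, 0], [0, 0, 0]])

```text
t: 21.53
ee_pos: [535.2, -166.2, -3.2]
tcp_rot: [-3.141, -0.0, -0.215]
ft_force: [-0.4, 0.9, -0.2]
grip_width: 85.4
grip_force: 0.0
```

carry_out(slide=[[0, 0, 0.1], [0, 0, 0]], angular=[[0, 0, 0], [0, 0, 0]])

```text
t: 21.7
ee_pos: [535.5, -166.3, -6.7]
tcp_rot: [3.142, -0.001, -0.215]
ft_force: [0.5, 0.8, 0.6]
grip_width: 85.6
grip_force: 0.0
```

carry_out(slide=[[0, 0, 0], [0, 0, 0], [0, 0, 0], [0, 0, 0], [0, 0, 0]], angular=[[0, 0, 0], [0, 0, 0], [0, 0, 0], [0, 0, 0], [0, 0, 0]], fingers=0, squeeze=35)

```text
t: 22.12
ee_pos: [535.8, -166.4, -5.9]
tcp_rot: [3.141, -0.002, -0.215]
ft_force: [-0.9, 0.4, 5.2]
grip_width: 58.8
grip_force: 38.3
```

carry_out(slide=[[0, 0, -0.1], [0, 0, -0.2], [0, 0, 0]], angular=[[0, 0, 0], [0, 0, 0], [0, 0, 0]])

```text
t: 22.37
ee_pos: [536.2, -166.7, 7.1]
tcp_rot: [3.141, -0.003, -0.215]
ft_force: [-0.8, 0.3, 0.2]
grip_width: 59.2
grip_force: 38.0
```

carry_out(slide=[[0, 0, -0.4], [0, 0, -0.8], [0, 0, -0.8], [0, 0, -0.4], [0, 0, 0]], angular=[[0, 0, 0], [0, 0, 0], [0, 0, 0], [0, 0, 0], [0, 0, 0]])

```text
t: 22.78
ee_pos: [537.1, -167.1, 105.6]
tcp_rot: [3.139, -0.009, -0.215]
ft_force: [0.1, -0.6, -2.0]
grip_width: 58.5
grip_force: 38.5
```

```bash
python3 plan.py 460 20 60 -.03 8
```

```text
t 22.78 pos [ 537.1 -167.1  105.6] rot [ 3.139 -0.009 -0.215] F [ 0.1 -0.6 -2. ] w 58.5 38.5 q6 1.27
slide [-0.318 -0.548  0.14 ] ang [ 0.006 -0.015 -0.33 ]
```

carry_out(slide=[[-0.32, -0.55, 0.14], [-0.32, -0.55, 0.14], [-0.32, -0.55, 0.14], [-0.32, -0.55, 0.14], [-0.32, -0.55, 0.14]], angular=[[0.01, -0.015, -0.33], [0.01, -0.015, -0.33], [0.01, -0.015, -0.33], [0.01, -0.015, -0.33], [0.01, -0.015, -0.33]])

```text
t: 23.2
ee_pos: [489.8, -46.0, 72.7]
tcp_rot: [-3.138, 0.005, -0.099]
ft_force: [0.0, -0.0, 0.1]
grip_width: 59.3
grip_force: 38.4
```

carry_out(slide=[[-0.32, -0.55, 0.14], [-0.32, -0.55, 0.14], [-0.32, -0.55, 0.14], [0, 0, 0], [0, 0, 0]], angular=[[0.01, -0.015, -0.33], [0.01, -0.015, -0.33], [0.01, -0.015, -0.33], [0, 0, 0], [0, 0, 0]])

```text
t: 23.62
ee_pos: [456.6, 22.5, 56.8]
tcp_rot: [-3.135, 0.008, -0.029]
ft_force: [-0.1, -0.4, -1.4]
grip_width: 59.0
grip_force: 38.5
```

```bash
python3 plan.py 460 20 -6 -.03 4
```

```text
t 23.62 pos [456.6  22.5  56.8] rot [-3.135  0.008 -0.029] F [-0.1 -0.4 -1.4] w 59.0 38.5 q6 1.38
slide [0.023 0.016 0.392] ang [-0.022  0.03   0.005]
```

carry_out(slide=[[0.02, 0.02, 0.45], [0.02, 0.02, 0.45], [0.02, 0.02, 0.4], [0.02, 0, 0.25], [0, 0, 0]], angular=[[-0.02, 0.03, 0], [-0.02, 0.03, 0], [-0.02, 0.03, 0], [-0.02, 0.03, 0], [0, 0, 0]])

```text
t: 24.03
ee_pos: [460.1, 18.6, -6.3]
tcp_rot: [-3.141, 0.001, -0.032]
ft_force: [-1.2, 1.2, -1.5]
grip_width: 59.1
grip_force: 38.4
```

carry_out(slide=[[0, 0, 0], [0, 0, 0.03], [0, 0, 0]], angular=[[0, 0, 0], [0, 0, 0], [0, 0, 0]])

```text
t: 24.28
ee_pos: [461.0, 19.1, -5.2]
tcp_rot: [-3.142, -0.003, -0.031]
ft_force: [0.2, -0.5, -1.0]
grip_width: 59.4
grip_force: 38.4
```

carry_out(slide=[[0, 0, 0.06], [0, 0, 0.04], [0, 0, 0]], angular=[[0, 0, 0], [0, 0, 0], [0, 0, 0]])

```text
t: 24.53
ee_pos: [460.4, 19.4, -9.7]
tcp_rot: [-3.141, -0.002, -0.03]
ft_force: [-0.0, -0.5, -0.8]
grip_width: 59.0
grip_force: 38.4
```

carry_out(slide=[[0, 0, 0.04], [0, 0, 0]], angular=[[0, 0, 0], [0, 0, 0]])

```text
t: 24.7
ee_pos: [460.4, 19.4, -11.4]
tcp_rot: [-3.141, -0.002, -0.03]
ft_force: [-0.0, 0.1, -0.6]
grip_width: 58.8
grip_force: 38.4
```

carry_out(slide=[[0, 0, 0.025], [0, 0, 0]], angular=[[0, 0, 0], [0, 0, 0]])

```text
t: 24.87
ee_pos: [460.5, 19.4, -11.9]
tcp_rot: [-3.141, -0.002, -0.03]
ft_force: [-2.1, -0.2, 5.5]
grip_width: 58.9
grip_force: 39.2
```

carry_out(slide=[[0, 0, 0.02], [0, 0, 0]], angular=[[0, 0, 0], [0, 0, 0]])

```text
t: 25.03
ee_pos: [460.6, 19.4, -12.0]
tcp_rot: [3.142, -0.003, -0.03]
ft_force: [-4.2, 0.0, 17.4]
grip_width: 59.2
grip_force: 40.5
```

carry_out(slide=[[0, 0, -0.02], [0, 0, 0], [0, 0, 0], [0, 0, 0]], angular=[[0, 0, 0], [0, 0, 0], [0, 0, 0], [0, 0, 0]], fingers=0.8)

```text
t: 25.37
ee_pos: [460.5, 19.4, -12.4]
tcp_rot: [-3.141, -0.002, -0.03]
ft_force: [0.5, -0.2, -0.1]
grip_width: 68.4
grip_force: 0.0
```

carry_out(slide=[[0, 0, -0.3], [0, 0, -0.6], [0, 0, -0.6], [0, 0, -0.2], [0, 0, 0]], angular=[[0, 0, 0], [0, 0, 0], [0, 0, -0.5], [0, 0, -1], [0, 0, -1]])

```text
t: 25.78
ee_pos: [461.4, 19.2, 57.6]
tcp_rot: [3.14, -0.006, 0.148]
ft_force: [0.2, -0.5, -0.3]
grip_width: 68.3
grip_force: 0.0
```

carry_out(slide=[[0, 0, 0], [0, 0, 0], [0, 0, 0], [0, 0, 0], [0, 0, 0]], angular=[[0, 0, -1], [0, 0, -1], [0, 0, -1], [0, 0, -1], [0, 0, -1]])

```text
t: 26.2
ee_pos: [460.3, 19.4, 55.5]
tcp_rot: [3.141, -0.002, 0.497]
ft_force: [0.2, 0.1, -0.8]
grip_width: 68.1
grip_force: 0.0
```

carry_out(slide=[[0, 0, 0], [0, 0, 0], [0, 0, 0], [0, 0, 0], [0, 0, 0]], angular=[[0, 0, -1], [0, 0, -1], [0, 0, -1], [0, 0, -1], [0, 0, -1]])

```text
t: 26.62
ee_pos: [460.2, 19.4, 55.5]
tcp_rot: [3.141, -0.001, 0.846]
ft_force: [-0.1, -0.3, -0.8]
grip_width: 68.4
grip_force: 0.0
```

carry_out(slide=[[0, 0, 0], [0, 0, 0], [0, 0, 0], [0, 0, 0], [0, 0, 0]], angular=[[0, 0, -1], [0, 0, -1], [0, 0, -1], [0, 0, -1], [0, 0, -1]])

```text
t: 27.03
ee_pos: [460.3, 19.4, 55.5]
tcp_rot: [3.14, -0.001, 1.195]
ft_force: [0.2, 0.7, -0.9]
grip_width: 68.3
grip_force: 0.0
```

carry_out(slide=[[0, 0, 0], [0, 0, 0], [0, 0, 0], [0, 0, 0], [0, 0, 0]], angular=[[0, 0, -1], [0, 0, -1], [0, 0, -1], [0, 0, -1], [0, 0, -1]])

```text
t: 27.45
ee_pos: [460.2, 19.4, 55.5]
tcp_rot: [3.14, -0.0, 1.544]
ft_force: [0.3, -1.0, -0.9]
grip_width: 68.5
grip_force: 0.0
```

```bash
python3 snap.py s9; python3 rel.py s9; python3 plan.py 460.5 19.4 10 1.541 3; python3 - <<'E'
from h import *
im=cv2.imread('pics/s9_side.png').astype(float)
l,t,r,b=290,175,345,225
q=proj('side',np.array([[460.5,19.4,13]]))[0]; print(q)
l,t,r,b=int(q[0]-17),int(q[1]-15),int(q[0]+18),int(q[1]+18)
d=(im[t:b,l:r,2]-im[t:b,l:r,0]); 
print((l,t));print('\n'.join(''.join('%4d'%v for v in row) for row in d))
m=np.clip((d+5)/23,0,1)
x,f=fit([('side',[blk(-22,22,-30,30,0,22),blk(-18,18,-26,26,22,26)],(l,t,r,b),m,1)],[460.5,19.4,-.03]);print('upper',x.round(2),round(f,1))
E
```

```text
top [ 5.8485e+02  2.0071e+02 -4.0000e-02] 2.29 minus frame [ 0.89 -1.44 -0.01]
side [5.8519e+02 1.6342e+02 5.0000e-01] 3.18 minus frame [  2.49 -37.48   0.54]
t 27.55 pos [460.3  19.4  55.5] rot [ 3.14  -0.     1.541] F [-0.   0.4 -0. ] w 68.0 0.0 q6 -0.19
slide [0.    0.001 0.38 ] ang [ 0.007 -0.002  0.001]
[283.95202873 202.04910193]
(266, 187)
  -5  -6  -6  -6  -3   0  -1   0   0  -3  -6  -6  -5  -6  -6  -5  -6  -4  -4  -4  -4  -3  -4  -3  -3  -4  -5  -6  -5  -4  -5  -5  -5  -5  -4
  -5  -5  -5  -6  -4  -4   0   0   0  -3  -6  -5  -6  -6  -5  -5  -5  -4  -5  -4  -4  -4  -4  -3  -4  -5  -5  -5  -6  -4  -5  -6  -7  -6  -5
  -6  -6  -6  -6  -5  -4  -2   0   0  -2  -6  -7  -6  -6  -5  -6  -6  -6  -5  -4  -4  -4  -3  -4  -4  -5  -4  -5  -5  -6  -6  -6  -7  -7  -7
  -5  -6  -5  -6  -6  -5  -4  -1  -2  -3  -5  -5  -5  -6  -5  -5  -6  -6  -6  -5  -5  -4  -4  -4  -3  -4  -4  -5  -5  -6  -1   5   1  -1   5
  -6  -6  -5  -6  -6  -6  -5  -5  -4  -5  -5  -5  -6  -6  -6  -6  -5  -5  -5  -6  -5  -5  -4  -5  -5  -4  -3  -5  -6  -1  17  39  29  23  36
  -6  -4  -6  -6  -5  -5  -5  -6  -5  -7  -5  
[... 3250 characters left out ...]
 -6  -7  -7  -7  -7  -8  -7  -6  -5  -5  -6  -8  -7  -8  -7  -6  -7  -7  -7  -6  -2   2
  -7  -7  -7  -6  -6  -6  -7  -6  -6  -6  -6  -7  -5  -7  -6  -6  -7  -8  -6  -7  -6  -7  -7  -8  -7  -6  -7  -8  -6  -7  -6  -7  -6  -2   1
  -8  -7  -7  -6  -5  -5  -6  -6  -6  -6  -7  -6  -6  -6  -6  -6  -6  -7  -7  -7  -7  -7  -7  -7  -7  -6  -7  -6  -7  -7  -7  -7  -5  -2  -1
  -7  -8  -8  -8  -6  -6  -5  -7  -7  -5  -6  -6  -7  -6  -7  -6  -6  -6  -7  -7  -6  -7  -7  -6  -7  -7  -6  -6  -7  -8  -7  -7  -6  -1   0
  -7  -7  -8  -7  -7  -7  -6  -7  -7  -5  -7  -6  -5  -6  -6  -7  -6  -5  -6  -8  -7  -7  -7  -7  -6  -7  -7  -6  -7  -7  -7  -7  -6  -2  -1
upper [ 4.5899e+02  2.1030e+01 -2.0000e-02] 25.3
```

carry_out(slide=[[0, 0, 0.45], [0, 0, 0.45], [0, 0, 0.4], [0, 0, 0.2], [0, 0, 0]], angular=[[0.01, 0, 0], [0.01, 0, 0], [0, 0, 0], [0, 0, 0], [0, 0, 0]])

```text
t: 27.97
ee_pos: [459.6, 19.5, -5.6]
tcp_rot: [-3.139, -0.001, 1.539]
ft_force: [-0.1, -0.2, 0.8]
grip_width: 68.3
grip_force: 0.0
```

carry_out(slide=[[0, 0, 0], [0, 0, 0.1], [0, 0, 0]], angular=[[0, 0, 0], [0, 0, 0], [0, 0, 0]])

```text
t: 28.22
ee_pos: [460.6, 19.4, -8.1]
tcp_rot: [3.14, -0.0, 1.54]
ft_force: [-0.2, -0.3, -0.6]
grip_width: 68.2
grip_force: 0.0
```

```bash
python3 plan.py 460.4 19.4 -10 1.541 1
```

```text
t 28.22 pos [460.6  19.4  -8.1] rot [ 3.14 -0.    1.54] F [-0.2 -0.3 -0.6] w 68.2 0.0 q6 -0.19
slide [ 0.001 -0.006  0.048] ang [ 0.019 -0.002 -0.013]
```

carry_out(slide=[[0, 0, 0.05], [0, 0, 0], [0, 0, 0], [0, 0, 0], [0, 0, 0]], angular=[[0.02, 0, 0], [0, 0, 0], [0, 0, 0], [0, 0, 0], [0, 0, 0]], fingers=0, squeeze=35)

```text
t: 28.63
ee_pos: [460.4, 19.4, -10.0]
tcp_rot: [-3.141, -0.0, 1.54]
ft_force: [-1.6, 1.2, 5.8]
grip_width: 43.0
grip_force: 36.5
```

carry_out(slide=[[0, 0, 0], [0, 0, -0.3], [0, 0, -0.6], [0, 0, -0.8], [0, 0, -0.8]], angular=[[0, 0, 0], [0, 0, 0], [0, 0, 0], [0, 0, 0], [0, 0, 0]])

```text
t: 29.05
ee_pos: [460.0, 19.5, 90.5]
tcp_rot: [-3.139, -0.001, 1.54]
ft_force: [0.4, 0.2, -1.4]
grip_width: 43.3
grip_force: 36.2
```

```bash
python3 plan.py 583.2 200.7 108 1.539 8
```

```text
t 29.05 pos [460.   19.5  90.5] rot [-3.139e+00 -1.000e-03  1.540e+00] F [ 0.4  0.2 -1.4] w 43.3 36.2 q6 -0.19
slide [ 0.578  0.367 -0.055] ang [-0.005 -0.001  0.002]
```

carry_out(slide=[[0.58, 0.37, -0.05], [0.58, 0.37, -0.05], [0.58, 0.37, -0.05], [0.58, 0.37, -0.05], [0.58, 0.37, -0.05]], angular=[[0, 0, 0], [0, 0, 0], [0, 0, 0], [0, 0, 0], [0, 0, 0]])

```text
t: 29.47
ee_pos: [538.4, 134.3, 99.6]
tcp_rot: [-3.14, -0.0, 1.54]
ft_force: [0.3, -0.8, -2.1]
grip_width: 43.1
grip_force: 36.2
```

carry_out(slide=[[0.58, 0.37, -0.05], [0.58, 0.37, -0.05], [0.55, 0.36, 0], [0, 0, 0], [0, 0, 0]], angular=[[0, 0, 0], [0, 0, 0], [0, 0, 0], [0, 0, 0], [0, 0, 0]])

```text
t: 29.88
ee_pos: [584.0, 200.9, 102.8]
tcp_rot: [-3.14, -0.0, 1.542]
ft_force: [-0.3, -0.6, -1.2]
grip_width: 43.1
grip_force: 36.2
```

```bash
python3 plan.py 583.2 200.7 40 1.539 4
```

```text
t 29.88 pos [584.  200.9 102.8] rot [-3.14  -0.     1.542] F [-0.3 -0.6 -1.2] w 43.1 36.2 q6 0.17
slide [-0.002 -0.005  0.393] ang [-0.006 -0.     0.011]
```

carry_out(slide=[[0, -0.01, 0.4], [0, -0.01, 0.5], [0, 0, 0.45], [0, 0, 0.2], [0, 0, 0]], angular=[[-0.01, 0, 0.01], [0, 0, 0.01], [0, 0, 0.01], [0, 0, 0], [0, 0, 0]])

```text
t: 30.3
ee_pos: [581.9, 199.3, 39.9]
tcp_rot: [-3.137, 0.001, 1.538]
ft_force: [-0.4, -0.3, -1.4]
grip_width: 43.1
grip_force: 36.2
```

carry_out(slide=[[0, 0, 0], [0, 0, 0], [0, 0, 0]], angular=[[0, 0, 0], [0, 0, 0], [0, 0, 0]])

```text
t: 30.55
ee_pos: [583.8, 200.1, 42.9]
tcp_rot: [3.14, -0.001, 1.538]
ft_force: [-0.1, -0.3, -0.7]
grip_width: 43.0
grip_force: 36.2
```

```bash
python3 snap.py s10; python3 plan.py 583.2 200.7 27.5 1.539 2; python3 - <<'E'
from h import *
b=cv2.imread('pics/s10_side.png').astype(int).min(2)
print('\n'.join(str(v)+' '+''.join('%4d'%x for x in b[v,274:306]) for v in range(148,182)))
E
```

```text
t 30.65 pos [583.6 200.2  42.5] rot [ 3.140e+00 -1.000e-03  1.538e+00] F [ 0.5  0.  -1.1] w 42.6 36.2 q6 0.17
slide [ 0.006 -0.005  0.188] ang [ 0.009 -0.004 -0.004]
148   89  65  42  36  37  44  53  45  39  38  37  41  61  83  71  55  52  54  55  57  49  41  35  38  40  53  76  93  97  96  95  96
149   93  77  50  37  36  38  43  43  42  40  36  45  67  90  85  68  58  57  54  54  45  36  38  46  53  65  88  96  95  95  95  94
150   97  88  68  47  38  39  38  41  39  39  36  46  70  88  86  78  71  76  70  56  44  33  44  63  70  68  91  96  96  96  94  95
151   97  95  86  69  48  39  37  38  40  38  38  51  79  96  98 112 123 131 118  83  52  34  42  69  76  68  88  96  95  95  95  95
152   96  97  96  88  70  54  47  41  37  36  41  63 100 125 134 165 183 186 172 133  82  42  37  65  81  64  79  94  96  95  95  94
153   96  95  98  96  89  75  56  45  38  40  55  92 136 167 152 153 176 191 192 174 138  90  51  63  79  57  69  91  94  95  95  95
154   95  96  96  97  92  72  48  40  37  42  67 101 143 183 174 145 142 172 189 191 180 150  97  71  79  57  69  91  96  95  95  95
155
[... 2887 characters left out ...]
 32  31  32  30  29  29  32  36  55
177   97  96  96  98  97  98  97  97  96  95  85  60  42  48  86 109  69  35  33  33  34  33  32  32  31  33  34  35  38  42  46  57
178   96  98  97  97  97  97  98  97  98  96  95  84  61  47  67  84  57  35  31  31  32  33  32  34  36  39  43  48  50  55  58  68
179   96  97  97  96  96  96  97  97  96  96  97  96  84  60  43  45  39  34  32  36  36  37  42  45  49  52  57  58  58  59  58  62
180   96  97  96  98  97  97  96  97  98  97  96  97  95  84  58  37  32  33  37  42  46  51  55  58  58  59  59  60  61  59  57  57
181   97  96  97  97  97  96  97  97  96  98  97  96  98  96  84  60  45  44  50  55  56  58  59  59  59  59  59  59  57  59  59  59
```

carry_out(slide=[[0.01, -0.005, 0.15], [0, 0, 0.15], [0, 0, 0.06], [0, 0, 0]], angular=[[0.01, 0, 0], [0, 0, 0], [0, 0, 0], [0, 0, 0]])

```text
t: 30.98
ee_pos: [582.7, 200.5, 26.5]
tcp_rot: [-3.14, -0.0, 1.538]
ft_force: [-0.5, -0.6, -0.7]
grip_width: 43.1
grip_force: 36.3
```

carry_out(slide=[[0, 0, 0.03], [0, 0, 0]], angular=[[0, 0, 0], [0, 0, 0]])

```text
t: 31.15
ee_pos: [583.1, 200.6, 26.1]
tcp_rot: [-3.141, -0.0, 1.538]
ft_force: [-0.6, -0.5, -1.5]
grip_width: 43.5
grip_force: 36.3
```

carry_out(slide=[[0, 0, 0.02], [0, 0, 0]], angular=[[0, 0, 0], [0, 0, 0]])

```text
t: 31.32
ee_pos: [583.1, 200.6, 26.1]
tcp_rot: [-3.141, -0.0, 1.538]
ft_force: [-3.3, -0.2, 6.1]
grip_width: 43.2
grip_force: 37.1
```

carry_out(slide=[[0, 0, 0.015], [0, 0, 0]], angular=[[0, 0, 0], [0, 0, 0]])

```text
t: 31.48
ee_pos: [583.1, 200.6, 26.0]
tcp_rot: [-3.142, -0.0, 1.538]
ft_force: [-3.3, -0.9, 10.8]
grip_width: 43.5
grip_force: 37.6
```

Contact is at the expected height (underside 36 mm). I'll release, go up and move away toward the base to look.

carry_out(slide=[[0, 0, -0.015], [0, 0, 0], [0, 0, 0], [0, 0, 0], [0, 0, 0]], angular=[[0, 0, 0], [0, 0, 0], [0, 0, 0], [0, 0, 0], [0, 0, 0]], fingers=0.75)

```text
t: 31.9
ee_pos: [583.0, 200.5, 25.1]
tcp_rot: [-3.141, -0.0, 1.538]
ft_force: [0.1, 0.0, -0.4]
grip_width: 64.0
grip_force: 0.0
```

carry_out(slide=[[0, 0, -0.3], [0, 0, -0.6], [0, 0, -0.9], [0, 0, -0.9], [0, 0, -0.5]], angular=[[0, 0, 0], [0, 0, 0], [0, 0, 0], [0, 0, 0], [0, 0, 0]])

```text
t: 32.32
ee_pos: [584.1, 200.7, 157.3]
tcp_rot: [3.138, -0.001, 1.538]
ft_force: [-0.3, 0.7, 0.0]
grip_width: 63.9
grip_force: 0.0
```

carry_out(slide=[[-0.9, -0.4, 0], [-0.9, -0.4, 0], [-0.9, -0.4, 0], [-0.9, -0.4, 0], [-0.9, -0.4, 0]], angular=[[0, 0, 0], [0, 0, 0], [0, 0, 0], [0, 0, 0], [0, 0, 0]])

```text
t: 32.73
ee_pos: [496.2, 21.9, 153.3]
tcp_rot: [-3.141, -0.0, 1.539]
ft_force: [1.2, -0.7, -0.4]
grip_width: 63.9
grip_force: 0.0
```

```bash
python3 snap.py s11; python3 - <<'E'
from h import *
for c,(l,t,r,b) in dict(top=(206,176,246,210),side=(274,144,306,184)).items():
    I=cv2.imread(f'pics/s11_{c}.png').astype(int).min(2); print(c,l); print('\n'.join(str(v)+' '+''.join('%4d'%x for x in I[v,l:r]) for v in range(t,b)))
E
```

```text
top 206
176  128 127 129 128 129 128 130 129 129 132 126 128 127 130 129 129 127 130 129 131 128 129 127 129 127 129 130 127 126 130 127 128 129 128 148 138 137 138 136 138
177  129 128 127 132 129 128 128 128 129 128 130 129 128 127 130 130 131 128 129 127 128 131 130 127 128 129 129 131 129 126 127 129 128 137 147 143 142 145 142 142
178  127 130 131 127 127 129 132 129 131 129 128 128 126 127 128 128 127 130 129 127 131 128 130 128 128 130 128 132 130 131 129 131 128 148 153 148 149 150 149 146
179  129 129 128 129 128 130 131 128 127 130 130 131 127 129 127 129 127 130 129 128 129 127 128 131 130 130 128 127 127 127 128 128 138 154 153 154 153 152 151 152
180  128 128 119 114 116 120 130 127 127 125 127 130 130 128 129 126 128 129 128 129 129 130 130 126 129 129 127 128 128 128 128 130 155 158 159 159 158 156 156 154
181  126 129  96  74  69  86 103 112 112 116 116 115 121 120 120 120 122 122 127 130 128 130 130 128 128 128 130 131 130 130 128 128 169 165 161 161 161 160 160 158
182  129 128  87  55  44  38  38  52  69 108 111 104 116 109 100  93  94  93 105 110 110 114 113 111 1
[... 9146 characters left out ...]
 35  39  40  44  48  52  57  60  67
179   97  98  98  98  97  98  98  97  98  98  98  96  85  61  46  44  39  36  33  35  35  40  42  46  49  54  57  58  60  60  61  63
180   98  98  99  98  98  98  97  97  98  97  97  98  97  84  60  38  34  35  39  42  48  51  55  59  59  60  61  60  59  61  59  58
181   97  99  97  98  97  97  98  98  97  97  98  97  98  96  85  61  46  47  49  55  59  59  59  61  61  61  61  60  60  61  60  61
182   98  98  98  99  99  97  98  97  98  98  97  98  98  99  96  87  73  70  70  72  68  61  60  58  59  60  60  60  60  59  59  59
183   97  99  97  98  98  97  97  99  98  97  98  98  98  98  98  97  95  93  95  93  89  72  61  58  59  60  59  60  61  60  60  59
```

carry_out(slide=[[-1, 0, 0], [-1, 0, 0], [-1, 0, 0], [-1, 0, 0], [0, 0, 0]], angular=[[0, 0, 0], [0, 0, 0], [0, 0, 0], [0, 0, 0], [0, 0, 0]])

```text
t: 33.25
ee_pos: [492.6, -142.4, 153.1]
tcp_rot: [3.142, 0.002, 1.533]
ft_force: [-0.3, -0.1, -0.0]
grip_width: 63.8
grip_force: 0.0
```

```bash
python3 snap.py s12; cat > stack.py <<'E'
import sys
from h import *
tag=sys.argv[1]
F={'top':[583.96,202.15,-.034],'side':[582.7,200.9,-.033]}
L={'top':[584.9,200.71,-.04],'side':[583.13,199.34,-.02]}
low=[blk(-22,22,-30,30,8,36)]; up=[blk(-22,22,-30,30,36,58),blk(-18,18,-26,26,58,62)]
roi={'top':(210,178,244,206),'side':(278,152,300,180)}
for c in('top','side'):
    l,t,r,b=roi[c]; I=cv2.imread(f'pics/{tag}_{c}.png').astype(float)[t:b,l:r]
    yy,xx=np.mgrid[t:b,l:r]; w=np.ones(I.shape[:2])
    if c=='top':
        I=I.min(2); m=np.clip((I-48)/82,0,1); w[yy<183]=0; w[(yy<186)&(xx<215.5)]=0; w[(yy>199)]=0; w[xx>237]=0; w[(yy>197)&(xx<216)]=0;w[(yy<186)&(xx>235)]=0
        m=np.maximum(m,cv2.morphologyEx(m,cv2.MORPH_CLOSE,np.ones((7,7)))*((xx>217)&(xx<232)&(yy>185)&(yy<196)))
    else:
        d=I[:,:,2]-I[:,:,0]; m=np.clip((d+1)/20,0,1); w[yy>172]=0
    lr=render(c,low,L[c],roi[c]); occ=render(c,[FR[2]],F[c],roi[c]); w=w*(occ<.02)
    if c=='side': print('\n'.join(str(y)+' '+''.join('%4d'%v for v in row) for y,row in zip(range(t,b),d)))
    def cost(p): return (w*(np.maximum(render(c,up,p,roi[c]),lr)-m)**2).sum()
    for yaw in(-.03,):
        p0=[583.5,200.,yaw]; sx=np.vstack([p0]+[np.array(p0)+d for d in np.diag([3,3,.04])])
        q=minimize(cost,p0,method='Nelder-Mead',options=dict(initial_simplex=sx,xatol=.02,fatol=1e-3))
        print(c,'upper',q.x.round(2),round(q.fun,2),'-lower',np.round(q.x-L[c],2),'-frame',np.round(q.x-F[c],2))
        for dy in(-4,-2,0,2,4): print(dy,round(cost(np.array(L[c])+[0,dy,0]),2),round(cost(np.array(L[c])+[dy,0,0]),2))
E
python3 stack.py s12; python3 lid.py s12 | tail -2
```

```text
top upper [585.75 201.04   0.  ] 1.88 -lower [0.85 0.33 0.04] -frame [ 1.79 -1.11  0.04]
-4 18.39 27.4
-2 9.33 13.97
0 4.13 4.13
2 8.35 2.76
4 16.7 3.94
152   -6  -5  -4  -5  -6  -4  -3  -1   0   0   1   1   1  -1  -3  -4  -3  -2  -3  -1  -2  -2
153   -5  -4  -4  -3  -2  -1   2   0   1   3   1   3   2   0  -4  -5  -4  -4  -3  -2  -1  -1
154   -4  -3  -2   0   1   2   3   3   2   3   4   7   9   7   0  -4  -3  -4  -3  -2  -1  -1
155   -4  -2   1   3   3   2   3   5   8  11  14  18  21  20   9  -2  -2  -2  -3  -2  -2   0
156   -3  -2   1   1   4   5  11  14  20  22  24  29  31  28  12  -2  -2  -1  -2  -2   1   0
157   -4  -3  -1   4  10  17  21  25  30  31  28  27  31  28  13  -2  -2  -1  -2   0   1   1
158   -5  -4   0   8  20  28  29  30  32  33  30  27  27  26  14   2  -1   0  -1  -1   2   0
159   -5  -5  -1   8  18  26  29  29  32  31  33  30  28  22  12   3   0   1   0   0   0   0
160   -6  -5   0   6  13  20  25  27  30  33  33  34  30  25  13   3   1   0   0   2   1   0
161   -5  -3  -1   6  10  17  21  24  26  30  33  34  33  27  17   5   0   1  -2   1   1   1
162   -5  -3  -1 
[... 1215 characters left out ...]
5  -3  -1   2   1   5  11  12   7   2   3   2   2   2   1   3   1   1
176   -3  -5  -5  -7  -5  -5  -2   0   1   2   3   5   2   1   3   3   1   3   2   3   3   4
177   -5  -5  -5  -5  -6  -6  -5  -2   1   2   3   4   2   1   2   4   2   3   2   3   4   3
178   -5  -4  -4  -4  -5  -5  -7  -5  -2   0   1   2   1   1   0   1   2   3   2   2   1   1
179   -5  -5  -5  -3  -5  -4  -6  -6  -4  -3   1   2   1   1   3   2   1   1   0   1  -1  -1
side upper [ 5.7457e+02  2.0962e+02 -4.2000e-01] 8.92 -lower [-8.56 10.28 -0.4 ] -frame [-8.13  8.72 -0.39]
-4 29.29 19.17
-2 25.62 20.28
0 22.34 22.34
2 20.06 26.09
4 17.94 30.97
1.8 [np.float64(0.95), np.float64(1.0)]
1.9 [np.float64(1.0), np.float64(1.0)]
```

```bash
python3 - <<'E'
import cv2,numpy as np
a=cv2.imread('pics/s12_top.png');b=cv2.imread('pics/s12_side.png')
A=cv2.resize(a[172:212,200:260],(600,400),interpolation=2)[:, :400];B=cv2.resize(b[140:190,265:315],(400,400),interpolation=2)
W=cv2.resize(b[110:260,215:415],(800,600)) [:200*3:1]
top=np.hstack([A,B]); bot=cv2.resize(b[140:250,230:390],(291,200)); bot2=cv2.resize(a[140:260,170:400],(383,200))
h=np.zeros((200,800,3),np.uint8); h[:,:291]=bot; h[:,300:683]=bot2
cv2.imwrite('pics/fin.png',np.vstack([cv2.convertScaleAbs(top,alpha=1.3),h]))
E
```

View pics/fin.png

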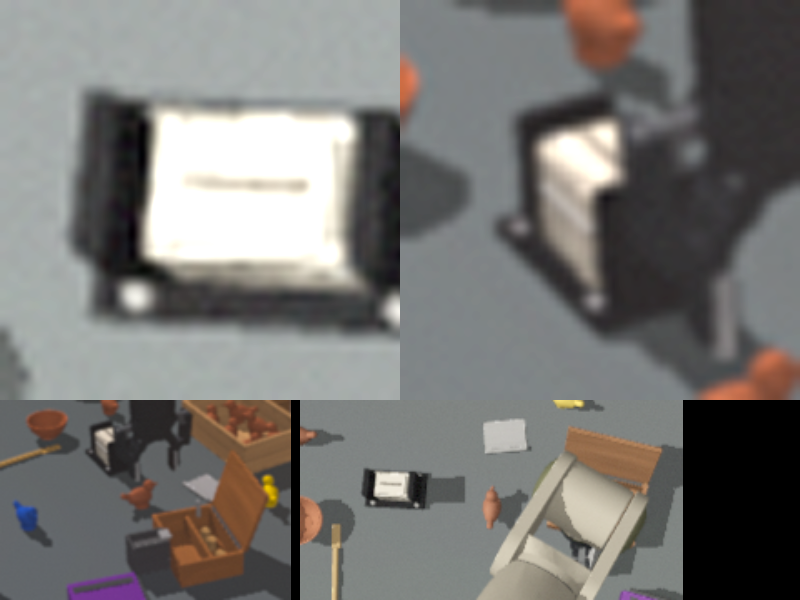

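The two halves sit stacked and aligned between the cheeks: top (226,191), side (288,163), with the dark line lengthwise. The lid is fully back, the front compartment is empty and the other things look untouched. The gripper is clear, so I'm handing in.

```bash
python3 -c "
from rig import arm
print(arm.close_job())"
```

```text
the job is handed in; nothing more can be done
None
```

The job is handed in at about 33 s with the lid fully back and the lower half in the frame with the upper half set on it, about 1.5 mm off the frame's centre, but the wrist force read about 122 N for a moment while I pushed the lid, so it may fail the 120 N limit.

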